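Make up two breakfast boards

TASK

Make up two breakfasts from the stock: on the board with the loop handle, the jam pot in the round well, closed with the notched lid so that it sits flat with the spoon through the notch, and the round roll on the flat beside it; on the plain board, the butter ramekin in the round well and the long roll laid straight across the middle of the flat part. Keep pot and ramekin upright and set crockery down gently. Leave the honey jar, egg cup and milk jug where they are.

Things in the scene. Friction and masses are not known exactly. Their poses are not given: they have to be found in the camera images.
- handled_board: Fixed pale wooden board on the table, 274 (x) x 150 x 18 mm, a flat ring 92 mm across (loop handle) on its +x end, out to x=251. Origin: centre of the underside of the rectangle; z up. Round well 76 mm wide, 6 deep (floor at z=12) centred at x=-62, y=0; flat top (z=18) from x=-20 to 137. One board lies left, one right of the stock; both +x ends point away from the robot within 11 degrees.
- plain_board: The same fixed board without a handle: 274 (x) x 150 x 18 mm. Origin: centre of its underside; z up. Round well 76 mm wide, 6 mm deep (floor at z=12) centred at x=+62, y=0; the flat part of the top (z=18) runs from x=-137 to +20.
- jam_pot: Loose white ceramic pot of red jam, 60 mm outside diameter, 64 high, mouth 54 wide, about 0.3 kg; jam 16 mm under the rim. Origin: centre of underside; z up. A thin steel spoon, part of the pot, stands in it on the +x side (y=0): 24 mm from the axis at rim level, leaning out to its end 35 mm from it, 89 high. Grasp with the fingers closing along the pot's y; keep the spoon clear of the gripper.
- notched_lid: Loose dark wooden pot lid, 60 g, knob up. Origin: centre of underside; z up. Plug 48 mm wide, z 0 to 6 (cut off at x=11); disc 66 wide, z 6 to 14; round knob 21 wide, z 14 to 38. Notch: 16 mm wide slot in the disc, x=14 to the +x edge. With lid +x along pot +x the plug drops in the mouth (3 mm play), spoon in notch, lid origin 58 mm above the pot's. Grip the knob along lid y, clear of the spoon.
- butter_ramekin: Loose low white fluted ceramic dish of butter, 52 mm wide at the foot, 58 at the rim, 36 mm high, about 0.2 kg. Origin: centre of its underside; z up. Same all round.
- round_roll: Loose round dark charcoal bread roll with a cross cut on top, rigid, 62 mm in diameter (widest 14 to 20 mm up), 46 mm high, about 70 g. Origin: centre of its flat underside; z up.
- long_roll: Loose oval dark charcoal bread roll with three cuts on top, rigid, 116 mm long (its x), 50 mm wide (its y, widest 15 mm up), 42 mm high, about 85 g. Origin: centre of its flat underside; z up.
- honey_jar: Bystander: closed amber glass honey jar with a brass cap, loose, 48 mm in diameter, 68 mm high. Origin: centre of its underside. Leave it alone.
- egg_cup: Bystander: brown egg in a white egg cup, loose, 50 mm wide, 70 mm high. Origin: centre of its underside. Leave it alone.
- milk_jug: Bystander: round-bellied white ceramic milk jug with a handle and a spout, loose, 68 mm wide (100 mm over spout and handle), 68 mm high. Origin: centre of its underside. Leave it alone.
Not all that is in view belongs to the job. What is shaped like the round_roll but pink or turquoise is not meant.

How it is judged:
By the outcome, as a careful person would: the job done as asked, in the order asked, and still so for the second after the job is handed in, with the robot touching nothing.
It also fails if it takes over 144 s, if anything falls off the work surface, if the arm or the gripper's body presses on something with over 40 N, if the wrist force passes 120 N, or if a joint passes its speed limit or range.

ROBOT

A 6-joint arm with a two-finger parallel gripper is mounted at the origin on the work surface. World frame = base frame: x ahead of the robot, y to its left, z up, the work surface at z = 0. Lengths are in m, angles in rad, forces in N, time in s.
With the tool pointing down it reaches from about 0.4 to 0.825 m from the base axis. Payload 7 kg.
Tool frame: the origin (TCP) lies on the centre line of the jaws, within the pads' length; the fingertips stand 14 mm ahead of it and the grasp point (between the pads) lies 5 mm behind it; z points along the fingers, y is the line along which they close (so a half turn about z gives the same grasp; the last joint's range is limited). The gripper opens to 88 mm and grips with 3 to 60 N. Pads are 19 mm wide; open, the fingers measure 130 mm over their backs; the gripper's body (78 mm by 193 mm) begins 47 mm behind the grasp point.
Start: joints at [-1.023, 0.359, 0.012, 0, -1.224, -0.288], TCP at [0.173, -0.652, 0.241] pointing down, gripper open.
Joint ranges: [-3.07, 3.07], [-1.43, 2.12], [-1.02, 1.25], [-3.03, 1.67], [-3.05, -0], [-3.03, 3.03]. Speed limits (rad/s): [2.39, 2.39, 3.01, 3.14, 3.14, 3.14].

INTERFACE

Orientations are given as [roll, pitch, yaw] about the fixed x, y, z axes, in that order (R = Rz(yaw) Ry(pitch) Rx(roll)).
In Python, from station import arm gives the robot as it stands.
- The arm moves only by the tool move_arm, never from a script. Its argument "rows" is a list of rows, each an object with "translation": the shift along the tool's x, y, z in cm, a list of three; "rot": the turn, a rotation vector about the tool's x, y, z in degrees, a list of three; "hand": the closure, from 0 (fully open) to 1 (shut). A call has 1 to 8 rows; each row is the pose to reach, as a shift and turn from the pose commanded when the call began, along the tool's axes at that moment; what a row does not reach only later rows make up. A row lasts 1/12 s, in which the tool goes at most 41.7 mm and 7.16 degrees, less where a joint would pass 70% of its speed; a pose out of reach is approached as far as the arm can. A call with a gripper value outside its range is refused whole. The fingers move at their own pace and stop on an object; "squeeze" is the grip in N (left out, the last holds). Time passes only in rows, so rows that repeat a pose let the fingers close. It gives the time, the measured TCP pose, the force, the opening and the grip force at its end, in the units of the state.
- arm.get_state(): the state, without advancing time (a new reading comes with each control period).
- arm.grab_frame(name): name is "side" or "top"; returns (picture, depth): 420x560x3 uint8, red, green, blue; 420x560 float32, m along the optical axis (not along the pixel's ray), 0 where there is no reading.
- arm.camera_params(name): a dict with "vfov" (degrees; the focal length in pixels is half the picture's height over the tangent of half this angle, whatever the lens; pixels are square), "cx", "cy" (the principal point, pixels), "k1" (the pictures are not rectified: a ray, as slopes to the right and down, at radius r is drawn at 1 + k1 r^2 times it, then the intrinsics apply), "position" and "orientation" of the camera in the world. Camera axes: x right, y down, z forward; pixel columns grow to the right and rows downward; lengths in m; the calibration is good to about 2 mm. A picture is of the moment at which its call begins. camera_params takes no time and is no camera call.
- arm.job_done(): hands the job in; it is judged then, once.
Trained networks look in the newest picture that a camera, given by its name, has taken for a name from the list of things; names that differ only in an ending like _2 or _b are one class to them, and where a whole thing is asked for, a point or a joint stands for the part that bears it (a point fixed in the world has none). Each returns a list of dicts, best first, with "p" (0 to 1); they miss things now and then, are a little off and sometimes report something else, mostly with a low value. They report only what shows in the picture. A call takes as long as a camera call. They do not tell look-alikes from the thing itself.
- arm.search_frame(label, camera): "point" ([x, y, z] in m, in the coordinates of the camera as it stood for that picture, good to about 4 mm: the middle of the surface that is visible of it).
- arm.pinpoint(label, camera): "point" ([x, y, z] in m, in the coordinates of the camera as it stood for that picture, good to about 4 mm: a listed point, or the origin of a listed thing).
The state is a dict: "t": time; "q": joint angles; "qd": joint speeds; "joint_efforts": joint torques, N m; "eef_pos": TCP position; "ee_rot": TCP orientation; "force": force on the tool from outside, world axes, zero at the start; "moment": the same for the moment, N m; "width": finger opening in m; "gripper_force": force on a finger pad.
Only numpy, scipy, OpenCV 4.12 (cv2) and the standard library are available. Lean on these libraries where they do the work, as an engineer would, in place of code of your own. Each camera call takes 0.05 s, during which the arm holds its last target. There are 200 camera calls.

## Working session

There is one attempt and no reset: what is moved stays moved. The work goes in short steps, Python scripts to look and compute and a tool call to move; the robot and the scene stay as the last step left them, time stands still between calls to the robot, and variables do not carry over. Pictures are saved under pics/ and viewed, at most 14 in all, crops included, and the job is handed in when it is done.

Besides the shell and the picture viewer there is one more tool, called after "Call:" as name([rows], argument=value, ...), one row to a line, values as JSON. move_arm: Moves the arm, as the interface text tells. Its arguments: {"type":"object","properties":{"rows":{"type":"array","items":{"type":"object","properties":{"translation":{"type":"array","items":{"type":"number"}},"rot":{"type":"array","items":{"type":"number"}},"hand":{"type":"number"}}}},"squeeze":{"type":"number"}},"required":["rows"]}

```bash
ls; mkdir -p pics; cat > h.py <<'E'
import numpy as np, cv2
from station import arm
from scipy.spatial.transform import Rotation as R
def cam(n):
    p=arm.camera_params(n); f=210/np.tan(np.radians(p['vfov'])/2)
    return p,f
def rot(o):
    o=np.array(o); 
    return o if o.shape==(3,3) else R.from_euler('xyz',o).as_matrix()
def towld(n,pt):
    p,_=cam(n); return rot(p['orientation'])@np.array(pt)+np.array(p['position'])
def cloud(n,depth):
    p,f=cam(n); h,w=depth.shape
    u,v=np.meshgrid(np.arange(w),np.arange(h))
    K=np.array([[f,0,p['cx']],[0,f,p['cy']],[0,0,1.]])
    x=np.stack([u,v],-1).reshape(-1,1,2).astype(float)
    xd=(x[:,0]-[p['cx'],p['cy']])/f
    xu=xd.copy()
    for _ in range(20): xu=xd/(1+p['k1']*(xu**2).sum(1,keepdims=True))
    P=np.c_[xu,np.ones(len(xu))]*depth.reshape(-1,1)
    return (P@rot(p['orientation']).T+np.array(p['position'])).reshape(h,w,3)
def proj(n,P):
    p,f=cam(n); c=(np.array(P)-p['position'])@rot(p['orientation']); s=c[:2]/c[2]
    return s*(1+p['k1']*(s@s))*f+[p['cx'],p['cy']]
E
python3 - <<'E'
from h import *
for n in('side','top'):
    print(n,arm.camera_params(n))
    a,d=arm.grab_frame(n); cv2.imwrite(f'pics/{n}0.png',a[:,:,::-1]); np.savez(f'{n}0.npz',a=a,d=d)
    for l in 'handled_board plain_board jam_pot notched_lid butter_ramekin round_roll long_roll honey_jar egg_cup milk_jug'.split():
        print(l,[(np.round(towld(n,r['point']),3).tolist(),round(r['p'],2)) for r in arm.pinpoint(l,n)[:5]])
print(arm.get_state())
E
```

```text
pics
side {'vfov': 57.73759814619572, 'cx': 283.30082088124374, 'cy': 208.43105170119227, 'k1': -0.06034498626992207, 'position': array([0.33278337, 0.64926   , 0.58986115]), 'orientation': array([-2.24105112,  0.01818165, -2.92981009])}
handled_board [([0.501, -0.326, -0.003], 0.67)]
plain_board [([0.5, 0.32, -0.002], 0.61)]
jam_pot [([0.565, -0.118, -0.002], 0.69)]
notched_lid [([0.562, 0.132, -0.0], 0.66)]
butter_ramekin []
round_roll [([0.285, 0.261, -0.002], 0.95), ([0.653, 0.178, 0.002], 0.82), ([0.314, 0.143, -0.005], 0.75), ([0.441, 0.122, -0.003], 0.6)]
long_roll [([0.448, -0.126, -0.001], 0.71)]
honey_jar [([0.573, 0.011, -0.003], 0.64)]
egg_cup [([0.439, -0.003, -0.001], 0.87)]
milk_jug [([0.699, -0.076, -0.0], 0.94)]
top {'vfov': 45.993635333742176, 'cx': 275.62270187556976, 'cy': 203.8960865970807, 'k1': -0.06129074354407218, 'position': array([ 0.41669074, -0.0086405 ,  0.99945078]), 'orientation': array([-3.05813726,  0.00393023, -1.56682816])}
handled_board [([0.499, -0.329, 0.001], 0.71)]
plain_board [([0.497, 0.322, 0.004], 0.68)]
jam_pot [([0.557, -0.113, 0.001], 0
[... 449 characters left out ...]
0.72), ([0.435, 0.132, -0.001], 0.54)]
{'t': 1.1, 'q': array([-1.02287496e+00,  3.58612071e-01,  1.18678285e-02, -3.53080871e-05,
       -1.22406823e+00, -2.88123068e-01]), 'qd': array([-0.0018941 , -0.00180284, -0.00224514,  0.00083066, -0.00053617,
       -0.00062079]), 'joint_efforts': array([ 3.96443611e-04, -5.82406282e+01,  2.93303508e+01,  7.00274393e+00,
        1.24654302e-02,  4.42730652e-06]), 'eef_pos': array([ 0.17339591, -0.65231543,  0.24053304]), 'ee_rot': array([ 3.14156774e+00,  2.72507692e-05, -2.88180636e+00]), 'force': array([ 0.27339096,  0.14928175, -1.61502918]), 'moment': array([0.02710161, 0.02125242, 0.01440893]), 'gripper_force': 0.0, 'width': 0.08773256838964849}
```

View pics/top0.png

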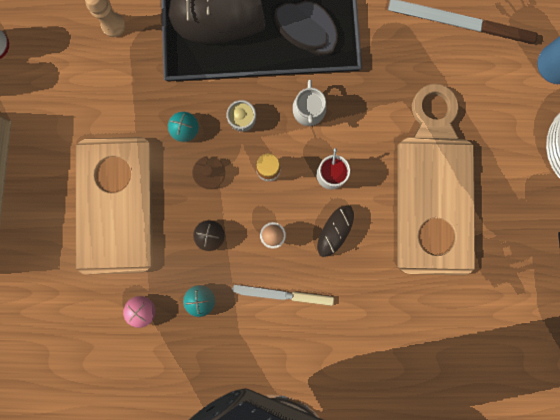

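View pics/side0.png

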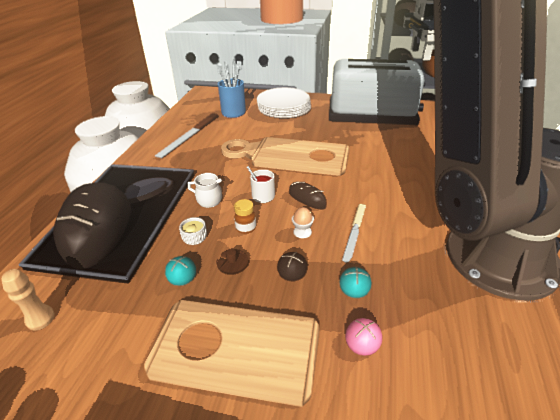

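The top view shows the charcoal round roll at (209,235), lid at (210,172), pot at (333,172) with its spoon pointing up (+x), long roll at (336,230), ramekin at (241,115). The teal and pink rolls are decoys. The handled board is on the right, with its well at (436,237). The plain board is on the left, with its well at (113,174). The side view agrees.

```bash
cat > m.py <<'E'
from h import *
C={};I={}
for n in('side','top'):
    z=np.load(f'{n}0.npz'); C[n]=cloud(n,z['d']); I[n]=z['a']
def pts(n,c,r,zl,zh):
    P=C[n].reshape(-1,3); m=(np.hypot(P[:,0]-c[0],P[:,1]-c[1])<r)&(P[:,2]>zl)&(P[:,2]<zh); return P[m]
for k,c,r in [('pot',(.56,-.115),.05),('lid',(.562,.132),.05),('ram',(.68,.064),.045),('rr',(.433,.128),.045),('lr',(.447,-.126),.075),('honey',(.572,.012),.04),('egg',(.436,-.002),.04),('jug',(.69,-.074),.06)]:
    for n in C:
        P=pts(n,c,r,.006,.15); T=pts(n,c,r,-.02,.006)
        zt=np.percentile(P[:,2],98)
        (x,y),rad=cv2.minEnclosingCircle(P[:,:2].astype(np.float32))
        print(k,n,len(P),'top',zt.round(4),'table',np.median(T[:,2]).round(4) if len(T) else None,'circ',round(x,4),round(y,4),round(rad,4),'mean',P.mean(0).round(4))
for k,c in (('hb',(.5,-.327)),('pb',(.5,.321))):
    for n in C:
        P=C[n].reshape(-1,3); m=(abs(P[:,0]-c[0])<.17)&(abs(P[:,1]-c[1])<.1)&(P[:,2]>.008)&(P[:,2]<.03)
        if k=='hb': m&=P[:,0]<.63
        Q=P[m]; rc=cv2.minAreaRect((Q[:,:2]*1000).astype(np.float32)); print(k,n,len(Q),np.median(Q[:,2]).round(4),rc)
# long roll axis
P=pts('top',(.447,-.126),.075,.012,.06); print('LR',cv2.minAreaRect((P[:,:2]*1000).astype(np.float32)))
P=pts('top',(.56,-.115),.06,.064,.12); print('spoon',len(P),P[np.argsort(P[:,2])][-8:].round(4))
a=I['top']; crop=lambda u,v,s:cv2.resize(a[v-s:v+s,u-s:u+s],(380,380),interpolation=cv2.INTER_CUBIC)
b=np.hstack([crop(210,172,25),crop(334,168,25)]); cv2.imwrite('pics/crop1.png',b[:,:,::-1])
a=I['side']; b=np.hstack([crop(233,260,25),crop(262,183,25)]); cv2.imwrite('pics/crop2.png',b[:,:,::-1])
E
python3 m.py
```

```text
pot side 688 top 0.0716 table -0.0004 circ 0.5651 -0.1156 0.0338 mean [ 0.5601 -0.108   0.043 ]
pot top 901 top 0.0732 table 0.0003 circ 0.5598 -0.1164 0.0386 mean [ 0.5606 -0.1151  0.0503]
lid side 607 top 0.0381 table -0.0007 circ 0.5648 0.1303 0.0346 mean [0.5608 0.1367 0.0166]
lid top 789 top 0.04 table 0.0004 circ 0.5587 0.1336 0.0385 mean [0.5612 0.1315 0.017 ]
ram side 577 top 0.0364 table -0.0006 circ 0.6784 0.0648 0.0306 mean [0.6761 0.0703 0.0267]
ram top 719 top 0.038 table 0.0004 circ 0.6756 0.0657 0.0295 mean [0.6745 0.0656 0.0301]
rr side 713 top 0.0459 table -0.0005 circ 0.4373 0.1279 0.031 mean [0.4351 0.1397 0.0319]
rr top 773 top 0.0474 table 0.0003 circ 0.4353 0.1326 0.0351 mean [0.4362 0.126  0.0369]
lr side 652 top 0.0417 table -0.0004 circ 0.4483 -0.117 0.055 mean [ 0.4448 -0.1094  0.0278]
lr top 1187 top 0.0438 table 0.0003 circ 0.4471 -0.1279 0.0678 mean [ 0.4463 -0.1209  0.034 ]
honey side 606 top 0.0688 table -0.0005 circ 0.5715 0.0119 0.0249 mean [0.5678 0.0214 0.0452]
honey top 539 top 0.0715 table 0.0004 circ 0.5707 0.011 0.0245 mean [0.5667 0.0107 0.0594
[... 497 characters left out ...]
 top 9939 0.018 ((495.4524230957031, -326.62945556640625), (151.1178436279297, 270.2065734863281), 89.13178253173828)
pb side 13368 0.0176 ((498.49285888671875, 321.67230224609375), (276.2798156738281, 152.9625244140625), 2.3565027713775635)
pb top 10106 0.0181 ((496.3888244628906, 323.03485107421875), (275.0763244628906, 153.13951110839844), 2.0165321826934814)
LR ((446.98602294921875, -123.34516906738281), (49.795562744140625, 115.50402069091797), 62.167179107666016)
spoon 104 [[ 0.5945 -0.1135  0.087 ]
 [ 0.5983 -0.1172  0.0874]
 [ 0.5981 -0.1153  0.088 ]
 [ 0.5943 -0.1171  0.0881]
 [ 0.5962 -0.1171  0.0883]
 [ 0.5942 -0.1152  0.0887]
 [ 0.5979 -0.1133  0.0889]
 [ 0.5954 -0.1129  0.092 ]]
```

View pics/crop1.png

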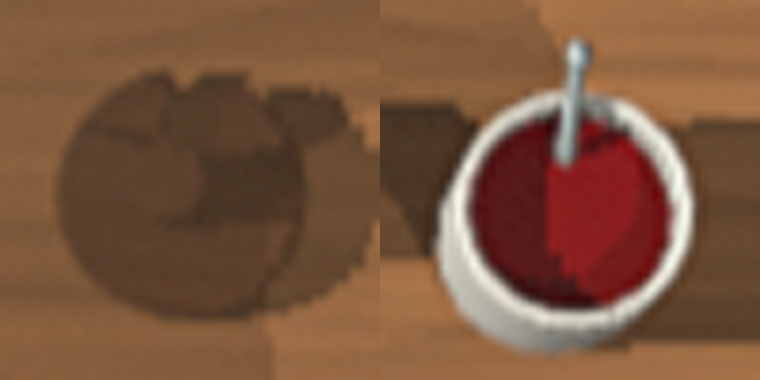

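View pics/crop2.png

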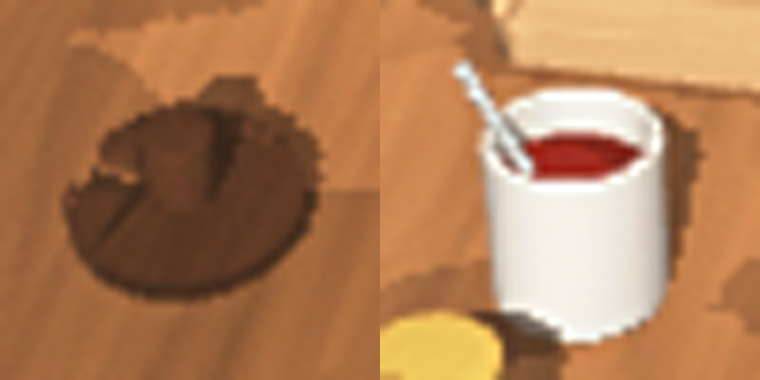

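Crops show the pot's spoon pointing up (+x), at (577,50), and the lid's notch at its upper rim near (200,90). I'll measure the notch direction from depth.

```bash
cat >> m.py <<'E'
print('-----')
from scipy.optimize import least_squares
def circ(P): 
    s=least_squares(lambda v:np.hypot(P[:,0]-v[0],P[:,1]-v[1])-v[2],[*P[:,:2].mean(0),.03],loss='soft_l1',f_scale=.001); return s.x.round(4)
for n in C:
    K=pts(n,(.562,.132),.03,.034,.045); print('knobtop',n,len(K),K.mean(0).round(4), cv2.minEnclosingCircle(K[:,:2].astype(np.float32)))
    D=pts(n,(.562,.132),.05,.011,.018); 
    c=K.mean(0)[:2]
    for cc in (c,(.5615,.1315)):
        d=D[:,:2]-cc; r=np.hypot(*d.T); a=np.degrees(np.arctan2(d[:,1],d[:,0])); m=(r>.018)&(r<.031)
        h,_=np.histogram(a[m],bins=np.arange(-180,181,10)); print(n,cc,h)
    # outer contour of the disc
    ang=a; e=np.array([D[(ang>=t)&(ang<t+10)][np.argmax(r[(ang>=t)&(ang<t+10)])] for t in range(-180,180,10) if ((ang>=t)&(ang<t+10)).any()]); print('disc',circ(e))
    P=pts(n,(.56,-.115),.05,.060,.067); print('rim',n,len(P),circ(P))
    P=pts(n,(.68,.064),.045,.033,.042); print('ramrim',n,len(P),circ(P), cv2.minEnclosingCircle(P[:,:2].astype(np.float32)))
    for k,c in (('hb',(.436,-.329)),('pb',(.561,.325))):
        P=pts(n,c,.06,.006,.0145); print(k,'well',n,len(P),P[:,2].mean(), cv2.minEnclosingCircle(P[:,:2].astype(np.float32)) if len(P) else 0, np.median(P,0))
    P=pts(n,(.435,.128),.045,.012,.06); print('rr',cv2.minEnclosingCircle(P[:,:2].astype(np.float32)))
E
python3 m.py | sed -n '/-----/,$p'
```

```text
-----
knobtop side 65 [0.5646 0.132  0.0371] ((0.5649653673171997, 0.13038145005702972), 0.0104777030646801)
side [0.5645919  0.13195906] [10  9 11  8  9  7  9  8  4  2  0  0  0  1  7  4  0  0  3 10  6 12  7  8
 13 10 11  9 13 10 10 10  9 13 10  8]
side (0.5615, 0.1315) [ 8 10  8 11  8  6  8  9  9  5  0  0  0  0  3  4  0  0  2 10  6 12 10 10
 11 10  9 12 10 13  9 10 11  9 11  8]
disc [0.5647 0.1308 0.0327]
rim side 91 [ 0.5616 -0.1164  0.0282]
ramrim side 108 [0.6786 0.0654 0.0272] ((0.6785021424293518, 0.06463281065225601), 0.030407998710870743)
hb well side 231 0.011997317557583573 ((0.4371182322502136, -0.33274105191230774), 0.03699140250682831) [ 0.4362671  -0.33258274  0.01204138]
pb well side 1267 0.01197950535750127 ((0.5658663511276245, 0.3329135477542877), 0.04839879274368286) [0.56122032 0.32348737 0.01197901]
rr ((0.43733924627304077, 0.12785394489765167), 0.030980421230196953)
knobtop top 85 [0.5638 0.1315 0.0382] ((0.5644084811210632, 0.13139134645462036), 0.01072019338607788)
top [0.56375401 0.13150897] [12 13 14 12 13 13 13 13 14 11 15 12 11 13 14  5  0  0  2 10 15 14 13 13
 12 12 10 15 12 11 13 14 11 14 13 13]
top (0.5615, 0.1315) [13 14 12 15 10 14 12 12 14 12 12 16 13 12 12  5  0  0  2  9 14 14 13 12
 12 10 10 15 11 13 14 14 10 15 11 14]
disc [0.5639 0.1319 0.0328]
rim top 164 [ 0.5607 -0.1158  0.0283]
ramrim top 186 [0.6755 0.0657 0.0265] ((0.6756206154823303, 0.06548209488391876), 0.029417363926768303)
hb well top 983 0.012218682909894115 ((0.4357418417930603, -0.32852673530578613), 0.058506324887275696) [ 0.43590323 -0.32634431  0.01236785]
pb well top 918 0.012069505811617911 ((0.5622693300247192, 0.32633477449417114), 0.05832788348197937) [0.55876548 0.32694135 0.01213834]
rr ((0.4364267885684967, 0.12862348556518555), 0.031075922772288322)
```

Call:
move_arm([
  {"translation":[-3,2.4,0],"rot":[0,0,5],"hand":0},
  {"translation":[-6.2,5,0],"rot":[0,0,10],"hand":0},
  {"translation":[-9.4,7.5,0],"rot":[0,0,14.9],"hand":0},
  {"translation":[-12.5,10,0],"rot":[0,0,14.9],"hand":0},
  {"translation":[-15.6,12.5,0],"rot":[0,0,14.9],"hand":0},
  {"translation":[-18.8,15,0],"rot":[0,0,14.9],"hand":0},
  {"translation":[-22,17.5,0],"rot":[0,0,14.9],"hand":0},
  {"translation":[-25,20,0],"rot":[0,0,14.9],"hand":0},
], squeeze=15)

```text
t: 1.77
eef_pos: [0.3646, -0.3931, 0.2409]
ee_rot: [-3.141, 0.001, 3.141]
force: [1.2, -1.3, -0.3]
width: 0.0874
gripper_force: 0.0
```

```bash
cat >> m.py <<'E'
print('=====')
for n in C:
    for k,c,(bx,by,yaw) in (('hb',(.436,-.3275),(.4975,-.327,-.9)),('pb',(.559,.325),(.4975,.3225,2.1))):
        P=pts(n,c,.046,.0085,.0135); print(k,n,len(P),cv2.minEnclosingCircle(P[:,:2].astype(np.float32)))
        Q=pts(n,(bx,by),.16,.0165,.021); s=R.from_euler('z',-yaw,degrees=True).as_matrix()[:2,:2]; d=(Q[:,:2]-[bx,by])@s.T
        d=d[(abs(d[:,0])<.145)&(abs(d[:,1])<.085)]
        print('edges x',np.percentile(d[:,0],[.3,99.7]).round(4),'y',np.percentile(d[:,1],[.5,99.5]).round(4))
    P=pts(n,(.58,-.116),.05,.068,.1); P=P[P[:,0]>.575]; l=np.linalg.svd(P-P.mean(0))[2][0]; print('spoon',n,len(P),P.mean(0).round(4),l.round(3))
E
python3 m.py | sed -n '/=====/,$p'; python3 -c "
from station import arm;s=arm.get_state();print(s['t'],s['eef_pos'],s['ee_rot'],s['q'])"
```

```text
=====
hb side 207 ((0.4371182322502136, -0.33274105191230774), 0.03699140250682831)
edges x [-0.1348  0.1437] y [-0.0756  0.0756]
pb side 1182 ((0.5619747042655945, 0.32214832305908203), 0.03772240877151489)
edges x [-0.1353  0.1365] y [-0.0753  0.0742]
spoon side 17 [ 0.5932 -0.1153  0.0793] [-0.417 -0.05  -0.908]
hb top 772 ((0.4355301260948181, -0.32630497217178345), 0.03879740834236145)
edges x [-0.1365  0.1435] y [-0.0733  0.0745]
pb top 720 ((0.5575937032699585, 0.32789579033851624), 0.0385710783302784)
edges x [-0.1374  0.1345] y [-0.0747  0.0752]
spoon top 25 [ 0.5916 -0.115   0.08  ] [-0.469  0.018 -0.883]
1.7667 [ 0.36460001 -0.39313797  0.2408888 ] [-3.14118378e+00  6.92599420e-04  3.14141749e+00] [-4.57178362e-01  1.29548349e-01 -2.93768800e-01  6.72538815e-05
 -1.14667724e+00 -1.11382093e+00]
```

Call:
move_arm([
  {"translation":[-2.4,3.4,0],"hand":0},
  {"translation":[-4.8,6.8,0],"hand":0},
  {"translation":[-7.2,10.2,0],"hand":0},
  {"translation":[-9.6,13.6,0],"hand":0},
  {"translation":[-12,17,0],"hand":0},
  {"translation":[-14.4,20.4,0],"hand":0},
  {"translation":[-16.7,23.8,0],"hand":0},
  {"translation":[-19,27,0],"hand":0},
])

```text
validation failed for argument at $.ro...
```

Call:
move_arm([
  {"translation":[-0.7,0.9,1.5],"hand":0},
  {"translation":[-0.7,0.9,3],"hand":0},
  {"translation":[-0.7,0.9,5],"hand":0},
  {"translation":[-0.7,0.9,7],"hand":0},
  {"translation":[-0.7,0.9,9],"hand":0},
  {"translation":[-0.7,0.9,11],"hand":0},
  {"translation":[-0.7,0.9,11],"hand":0},
  {"translation":[-0.7,0.9,11],"hand":0},
])

```text
validation failed for argument at $.ro...
```

Call:
move_arm([
  {"translation":[-2.4,3.4,0],"rot":[0,0,0],"hand":0},
  {"translation":[-4.8,6.8,0],"rot":[0,0,0],"hand":0},
  {"translation":[-7.2,10.2,0],"rot":[0,0,0],"hand":0},
  {"translation":[-9.6,13.6,0],"rot":[0,0,0],"hand":0},
  {"translation":[-12,17,0],"rot":[0,0,0],"hand":0},
  {"translation":[-14.4,20.4,0],"rot":[0,0,0],"hand":0},
  {"translation":[-16.7,23.8,0],"rot":[0,0,0],"hand":0},
  {"translation":[-19,27,0],"rot":[0,0,0],"hand":0},
])

```text
t: 2.43
eef_pos: [0.5545, -0.1227, 0.241]
ee_rot: [3.142, 0.001, -3.141]
force: [0.3, -0.2, 0.2]
width: 0.0877
gripper_force: 0.0
```

Call:
move_arm([
  {"translation":[-0.7,0.9,1.5],"rot":[0,0,0],"hand":0},
  {"translation":[-0.7,0.9,3],"rot":[0,0,0],"hand":0},
  {"translation":[-0.7,0.9,5],"rot":[0,0,0],"hand":0},
  {"translation":[-0.7,0.9,7],"rot":[0,0,0],"hand":0},
  {"translation":[-0.7,0.9,9],"rot":[0,0,0],"hand":0},
  {"translation":[-0.7,0.9,11],"rot":[0,0,0],"hand":0},
  {"translation":[-0.7,0.9,11],"rot":[0,0,0],"hand":0},
  {"translation":[-0.7,0.9,11],"rot":[0,0,0],"hand":0},
])

```text
t: 3.1
eef_pos: [0.5602, -0.116, 0.1301]
ee_rot: [-3.141, -0.002, 3.141]
force: [0.2, -0.9, -0.1]
width: 0.0882
gripper_force: 0.0
```

Call:
move_arm([
  {"translation":[0,0,1.5],"rot":[0,0,0],"hand":0},
  {"translation":[0,0,3],"rot":[0,0,0],"hand":0},
  {"translation":[0,0,4.5],"rot":[0,0,0],"hand":0},
  {"translation":[0,0,6],"rot":[0,0,0],"hand":0},
  {"translation":[0,0,7.2],"rot":[0,0,0],"hand":0},
  {"translation":[0,0,8],"rot":[0,0,0],"hand":0},
  {"translation":[0,0,8.3],"rot":[0,0,0],"hand":0},
  {"translation":[0,0,8.3],"rot":[0,0,0],"hand":0.2},
])

```text
t: 3.77
eef_pos: [0.5611, -0.1159, 0.048]
ee_rot: [-3.141, 0.0, 3.141]
force: [-0.6, -0.1, 0.0]
width: 0.0847
gripper_force: 0.0
```

Call:
move_arm([
  {"translation":[0,0,0],"rot":[0,0,0],"hand":0.4},
  {"translation":[0,0,0],"rot":[0,0,0],"hand":0.5},
  {"translation":[0,0,0],"rot":[0,0,0],"hand":0.5},
  {"translation":[0,0,0],"rot":[0,0,0],"hand":0.5},
  {"translation":[0,0,0],"rot":[0,0,0],"hand":0.5},
  {"translation":[0,0,0],"rot":[0,0,0],"hand":0.5},
], squeeze=20)

```text
t: 4.27
eef_pos: [0.5612, -0.116, 0.0484]
ee_rot: [-3.141, 0.001, 3.142]
force: [-0.8, -1.8, 6.1]
width: 0.0607
gripper_force: 20.0
```

Call:
move_arm([
  {"translation":[0,0,-0.6],"rot":[0,0,0],"hand":0.5},
  {"translation":[0,0,-1.5],"rot":[0,0,0],"hand":0.5},
  {"translation":[0,0,-3],"rot":[0,0,0],"hand":0.5},
  {"translation":[0,0,-5],"rot":[0,0,0],"hand":0.5},
  {"translation":[0.5,-1,-7],"rot":[0,0,0],"hand":0.5},
  {"translation":[1.5,-2.5,-8],"rot":[0,0,0],"hand":0.5},
  {"translation":[2.5,-4.2,-8],"rot":[0,0,0],"hand":0.5},
  {"translation":[4,-6.8,-8],"rot":[0,0,0],"hand":0.5},
])

```text
t: 4.93
eef_pos: [0.5213, -0.1834, 0.129]
ee_rot: [3.141, 0.002, -3.14]
force: [0.4, -1.2, -3.1]
width: 0.0605
gripper_force: 20.0
```

Call:
move_arm([
  {"translation":[1.5,-2.5,0],"rot":[0,0,0],"hand":0.5},
  {"translation":[3,-5.1,0],"rot":[0,0,0],"hand":0.5},
  {"translation":[4.5,-7.7,0],"rot":[0,0,0],"hand":0.5},
  {"translation":[6,-10.2,0],"rot":[0,0,0],"hand":0.5},
  {"translation":[7.3,-12.4,0],"rot":[0,0,0],"hand":0.5},
  {"translation":[8.1,-13.8,0],"rot":[0,0,0],"hand":0.5},
  {"translation":[8.5,-14.4,0],"rot":[0,0,0],"hand":0.5},
  {"translation":[8.5,-14.4,0],"rot":[0,0,0],"hand":0.5},
])

```text
t: 5.6
eef_pos: [0.4345, -0.3287, 0.1277]
ee_rot: [3.141, -0.0, 3.139]
force: [0.6, 0.7, -3.7]
width: 0.0603
gripper_force: 20.0
```

Call:
move_arm([
  {"translation":[0,0,1],"rot":[0,0,0],"hand":0.5},
  {"translation":[0,0,2.2],"rot":[0,0,0],"hand":0.5},
  {"translation":[0,0,3.4],"rot":[0,0,0],"hand":0.5},
  {"translation":[0,0,4.5],"rot":[0,0,0],"hand":0.5},
  {"translation":[0,0,5.4],"rot":[0,0,0],"hand":0.5},
  {"translation":[0,0,6.0],"rot":[0,0,0],"hand":0.5},
  {"translation":[0,0,6.3],"rot":[0,0,0],"hand":0.5},
  {"translation":[0,0,6.3],"rot":[0,0,0],"hand":0.5},
])

```text
t: 6.27
eef_pos: [0.4356, -0.3274, 0.0638]
ee_rot: [3.141, -0.001, -3.141]
force: [0.5, -0.8, -3.6]
width: 0.0601
gripper_force: 20.0
```

Call:
move_arm([
  {"translation":[0,0,0.08],"rot":[0,0,0],"hand":0.5},
  {"translation":[0,0,0.16],"rot":[0,0,0],"hand":0.5},
  {"translation":[0,0,0.22],"rot":[0,0,0],"hand":0.5},
  {"translation":[0,0,0.28],"rot":[0,0,0],"hand":0.5},
  {"translation":[0,0,0.33],"rot":[0,0,0],"hand":0.5},
  {"translation":[0,0,0.37],"rot":[0,0,0],"hand":0.5},
  {"translation":[0,0,0.37],"rot":[0,0,0],"hand":0.5},
])

```text
t: 6.85
eef_pos: [0.4356, -0.3279, 0.0609]
ee_rot: [-3.142, 0.0, 3.141]
force: [-0.3, -0.9, -3.3]
width: 0.0603
gripper_force: 20.0
```

Call:
move_arm([
  {"translation":[0,0,0.05],"rot":[0,0,0],"hand":0.5},
  {"translation":[0,0,0.1],"rot":[0,0,0],"hand":0.5},
  {"translation":[0,0,0.13],"rot":[0,0,0],"hand":0.5},
  {"translation":[0,0,0.13],"rot":[0,0,0],"hand":0.5},
])

```text
t: 7.18
eef_pos: [0.4357, -0.3279, 0.0603]
ee_rot: [-3.141, 0.0, -3.142]
force: [-2.9, 1.8, 5.2]
width: 0.0609
gripper_force: 20.0
```

Call:
move_arm([
  {"translation":[0,0,0],"rot":[0,0,0],"hand":0.35},
  {"translation":[0,0,0],"rot":[0,0,0],"hand":0.2},
  {"translation":[0,0,0],"rot":[0,0,0],"hand":0.1},
  {"translation":[0,0,-0.5],"rot":[0,0,0],"hand":0},
  {"translation":[0,0,-2],"rot":[0,0,0],"hand":0},
  {"translation":[0,0,-5],"rot":[0,0,0],"hand":0},
  {"translation":[0,0,-9],"rot":[0,0,0],"hand":0},
  {"translation":[0,0,-12],"rot":[0,0,0],"hand":0},
])

```text
t: 7.85
eef_pos: [0.436, -0.3282, 0.1825]
ee_rot: [-3.141, 0.001, -3.141]
force: [1.5, -0.6, 0.4]
width: 0.0874
gripper_force: 0.0
```

Call:
move_arm([
  {"translation":[-0.6,2,-1],"rot":[0,0,0],"hand":0},
  {"translation":[-1.6,5.5,-2],"rot":[0,0,0],"hand":0},
  {"translation":[-2.7,9.5,-2],"rot":[0,0,0],"hand":0},
  {"translation":[-3.8,13.5,-2],"rot":[0,0,0],"hand":0},
  {"translation":[-4.9,17.5,-2],"rot":[0,0,0],"hand":0},
  {"translation":[-6,21.4,-2],"rot":[0,0,0],"hand":0},
  {"translation":[-7.1,25.3,-2],"rot":[0,0,0],"hand":0},
  {"translation":[-8.2,29.2,-2],"rot":[0,0,0],"hand":0},
])

```text
t: 8.52
eef_pos: [0.518, -0.0338, 0.2004]
ee_rot: [3.141, 0.001, 3.142]
force: [1.1, -0.8, 0.7]
width: 0.0875
gripper_force: 0.0
```

Call:
move_arm([
  {"translation":[-1.1,3.9,0],"rot":[0,0,3],"hand":0},
  {"translation":[-2.2,7.8,0],"rot":[0,0,6],"hand":0},
  {"translation":[-3.3,11.6,0],"rot":[0,0,9],"hand":0},
  {"translation":[-4.2,14.9,0],"rot":[0,0,9],"hand":0},
  {"translation":[-4.7,16.7,1],"rot":[0,0,9],"hand":0},
  {"translation":[-4.7,16.7,3],"rot":[0,0,9],"hand":0},
  {"translation":[-4.7,16.7,6],"rot":[0,0,9],"hand":0},
  {"translation":[-4.7,16.7,8],"rot":[0,0,9],"hand":0},
])

```text
t: 9.18
eef_pos: [0.5639, 0.1312, 0.1174]
ee_rot: [-3.141, -0.001, 2.985]
force: [-1.2, -0.6, -0.8]
width: 0.0875
gripper_force: 0.0
```

```bash
cat >m2.py <<'E'
from h import *
for n in('side','top'):
    a,d=arm.grab_frame(n); np.savez(f'{n}1.npz',a=a,d=d); P=cloud(n,d).reshape(-1,3)
    q=P[(np.hypot(P[:,0]-.436,P[:,1]+.3275)<.045)]
    r=q[(q[:,2]>.072)&(q[:,2]<.081)]; s=q[q[:,2]>.083]
    print(n,len(r),cv2.minEnclosingCircle(r[:,:2].astype(np.float32)),np.percentile(r[:,2],50),'spoon',len(s),s.mean(0) if len(s) else 0, s.max(0) if len(s) else 0)
    q=P[np.hypot(P[:,0]-.5645,P[:,1]-.1315)<.03]
    print(np.percentile(q[:,2],[50,98]))
s=arm.get_state(); print(s['t'],s['eef_pos'],s['ee_rot'],s['force'])
E
python3 m2.py
```

```text
side 80 ((0.43549489974975586, -0.32766854763031006), 0.031866032630205154) 0.07522770635474024 spoon 13 [ 0.46834954 -0.32545419  0.0931386 ] [ 0.47467161 -0.32110297  0.10014292]
[0.21242977 0.27773828]
top 178 ((0.43497103452682495, -0.32597458362579346), 0.03052486851811409) 0.07585916627158484 spoon 22 [ 0.46709452 -0.32504327  0.09461124] [ 0.47265544 -0.32240263  0.1032097 ]
[0.54238109 0.54415508]
9.2833 [0.56241116 0.12989813 0.11598909] [-3.1377569  -0.00553946  2.98390553] [-0.50443432 -1.4098487   0.08940928]
```

Call:
move_arm([
  {"translation":[0,0,2],"rot":[0,0,0],"hand":0},
  {"translation":[0,0,4],"rot":[0,0,0],"hand":0},
  {"translation":[0,0,6],"rot":[0,0,0],"hand":0},
  {"translation":[0,0,7.4],"rot":[0,0,0],"hand":0.2},
  {"translation":[0,0,8.2],"rot":[0,0,0],"hand":0.3},
  {"translation":[0,0,8.6],"rot":[0,0,0],"hand":0.4},
  {"translation":[0,0,8.7],"rot":[0,0,0],"hand":0.5},
  {"translation":[0,0,8.7],"rot":[0,0,0],"hand":0.55},
])

```text
t: 9.95
eef_pos: [0.5653, 0.1313, 0.0334]
ee_rot: [3.141, 0.001, 2.984]
force: [0.9, 1.1, 0.3]
width: 0.0598
gripper_force: 0.0
```

Call:
move_arm([
  {"translation":[0,0,0.15],"rot":[0,0,0],"hand":0.6},
  {"translation":[0,0,0.15],"rot":[0,0,0],"hand":0.7},
  {"translation":[0,0,0.15],"rot":[0,0,0],"hand":0.85},
  {"translation":[0,0,0.15],"rot":[0,0,0],"hand":0.9},
  {"translation":[0,0,0.15],"rot":[0,0,0],"hand":0.9},
  {"translation":[0,0,0.15],"rot":[0,0,0],"hand":0.9},
  {"translation":[0,0,0.15],"rot":[0,0,0],"hand":0.9},
  {"translation":[0,0,0.15],"rot":[0,0,0],"hand":0.9},
], squeeze=12)

```text
t: 10.62
eef_pos: [0.5648, 0.1312, 0.0313]
ee_rot: [3.142, 0.0, 2.984]
force: [0.3, 0.9, 2.2]
width: 0.0202
gripper_force: 12.0
```

Call:
move_arm([
  {"translation":[0,0,-0.5],"rot":[0,0,0],"hand":0.9},
  {"translation":[0,0,-2],"rot":[0,0,0],"hand":0.9},
  {"translation":[0,0,-4.5],"rot":[0,0,0],"hand":0.9},
  {"translation":[0,0,-7.5],"rot":[0,0,-2.5],"hand":0.9},
  {"translation":[0,0,-10],"rot":[0,0,-6],"hand":0.9},
  {"translation":[0,0,-11.5],"rot":[0,0,-9],"hand":0.9},
  {"translation":[0,0,-12],"rot":[0,0,-11.5],"hand":0.9},
  {"translation":[0,0,-12],"rot":[0,0,-11.5],"hand":0.9},
])

```text
t: 11.28
eef_pos: [0.5656, 0.1316, 0.1533]
ee_rot: [3.14, 0.003, -3.096]
force: [-0.4, 1.0, -1.1]
width: 0.0208
gripper_force: 12.0
```

```bash
python3 - <<'E'
from h import *
s=arm.get_state(); print(s['t'],s['eef_pos'],s['ee_rot'],s['force'],s['width'])
a,d=arm.grab_frame('side'); cv2.imwrite('pics/lid_held.png',cv2.resize(a[130:290,160:360],None,fx=4,fy=4,interpolation=cv2.INTER_CUBIC)[:560,:780,::-1]); np.savez('side2.npz',a=a,d=d)
P=cloud('side',d).reshape(-1,3); c=s['eef_pos']; z0=c[2]-.0313
m=(np.hypot(*(P[:,:2]-c[:2]).T)<.04)&(P[:,2]>z0+.010)&(P[:,2]<z0+.018); Q=P[m]; dd=Q[:,:2]-c[:2]; r=np.hypot(*dd.T); ang=np.degrees(np.arctan2(dd[:,1],dd[:,0]))
print(len(Q),np.histogram(ang[(r>.018)&(r<.031)],bins=np.arange(-180,181,5))[0], Q.mean(0), cv2.minEnclosingCircle(Q[:,:2].astype(np.float32)))
m=(np.hypot(*(P[:,:2]-c[:2]).T)<.045)&(P[:,2]>z0-.02)&(P[:,2]<z0+.018); print(np.percentile(P[m][:,2],[1,10,50,90]),z0)
E
```

```text
11.2833 [0.5655763  0.13157945 0.15330197] [ 3.14000262  0.00323269 -3.09606262] [-0.38404873  0.98599313 -1.08006322] 0.020824587930012496
369 [2 5 7 5 5 4 4 3 6 3 7 5 2 5 5 0 0 0 0 0 0 0 0 0 0 0 0 0 0 0 0 0 0 0 0 0 0
 0 0 2 3 4 1 6 2 6 1 4 3 5 5 4 6 3 5 7 5 7 4 5 4 7 4 6 5 7 5 3 4 7 4 7] [0.55653704 0.14063081 0.13538074] ((0.5647817850112915, 0.13213850557804108), 0.03406055271625519)
[0.12748551 0.13051692 0.1352206  0.13658597] 0.1220019684256104
```

View pics/lid_held.png

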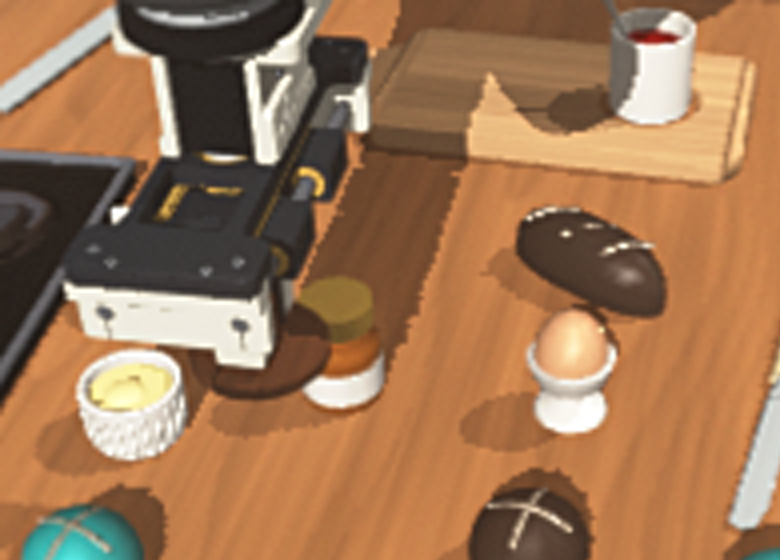

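The held lid is flat at (265,350), with its notch to the far left (+x). Carrying it over to the pot at (650,70).

Call:
move_arm([
  {"translation":[0.6,-1.8,0],"rot":[0,0,0],"hand":0.9},
  {"translation":[1.6,-4.8,0],"rot":[0,0,0],"hand":0.9},
  {"translation":[2.8,-8.5,0],"rot":[0,0,0],"hand":0.9},
  {"translation":[4,-12.2,0],"rot":[0,0,0],"hand":0.9},
  {"translation":[5.2,-15.9,0],"rot":[0,0,0],"hand":0.9},
  {"translation":[6.4,-19.5,0],"rot":[0,0,0],"hand":0.9},
  {"translation":[7.6,-23.1,0],"rot":[0,0,0],"hand":0.9},
  {"translation":[8.8,-26.7,0],"rot":[0,0,0],"hand":0.9},
])

```text
t: 12.0
eef_pos: [0.4866, -0.1412, 0.1501]
ee_rot: [3.141, -0.002, -3.1]
force: [1.4, -0.8, -0.7]
width: 0.0204
gripper_force: 12.0
```

Call:
move_arm([
  {"translation":[1.2,-3.6,0],"rot":[0,0,0],"hand":0.9},
  {"translation":[2.4,-7.2,0],"rot":[0,0,0],"hand":0.9},
  {"translation":[3.6,-10.8,0],"rot":[0,0,0],"hand":0.9},
  {"translation":[4.8,-14.4,0],"rot":[0,0,0],"hand":0.9},
  {"translation":[5.6,-17,0],"rot":[0,0,0],"hand":0.9},
  {"translation":[6.1,-18.5,0],"rot":[0,0,0],"hand":0.9},
  {"translation":[6.1,-18.5,0],"rot":[0,0,0],"hand":0.9},
  {"translation":[6.1,-18.5,0],"rot":[0,0,0],"hand":0.9},
])

```text
t: 12.67
eef_pos: [0.4341, -0.3276, 0.1498]
ee_rot: [3.141, -0.002, -3.102]
force: [0.4, 1.3, -0.5]
width: 0.0205
gripper_force: 12.0
```

```bash
python3 - <<'E'
from h import *
a,d=arm.grab_frame('side'); s=arm.get_state(); print(s['t'],s['eef_pos'],s['ee_rot'],s['force'],s['width'])
P=cloud('side',d).reshape(-1,3); c=s['eef_pos']; z0=c[2]-.0313
q=P[(np.hypot(*(P[:,:2]-c[:2]).T)<.05)]
L=q[(q[:,2]>z0+.008)&(q[:,2]<z0+.017)]; print('lid',len(L),cv2.minEnclosingCircle(L[:,:2].astype(np.float32)))
r=q[(q[:,2]>.071)&(q[:,2]<.081)]; print('rim',len(r),cv2.minEnclosingCircle(r[:,:2].astype(np.float32)))
p=proj('side',c-[0,0,.04]).astype(int); u,v=p; cv2.imwrite('pics/lid_hover.png',cv2.resize(a[v-50:v+50,u-60:u+60],None,fx=5,fy=5,interpolation=cv2.INTER_CUBIC)[:,:,::-1])
E
```

```text
12.7167 [ 0.43452774 -0.32693178  0.1500755 ] [ 3.14074123e+00 -1.67328835e-03 -3.10051582e+00] [ 0.65370877  0.92299888 -0.92257591] 0.020714997393068174
lid 179 ((0.4341595470905304, -0.32668203115463257), 0.03488805145025253)
rim 96 ((0.43729591369628906, -0.32687318325042725), 0.031646061688661575)
```

View pics/lid_hover.png

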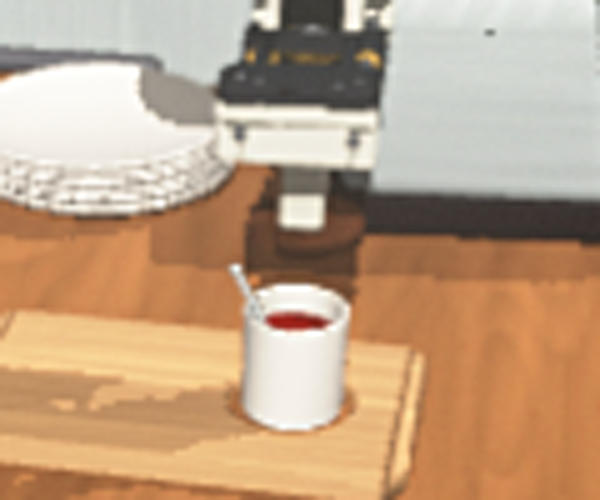

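```bash
python3 - <<'E'
from h import *
c=np.array([ 0.43452774,-0.32693178,0.1500755]); u,v=proj('side',c-[0,0,.04]).astype(int)
f=lambda P:(proj('side',P)-[u-60,v-50])*5
t=np.linspace(0,2*np.pi,73)
def ring(x,y,z,r): 
    q=np.array([f([x+r*np.cos(a),y+r*np.sin(a),z]) for a in t]); return q.min(0).round(),q.max(0).round()
print('pot rim',ring(.4355,-.327,.076,.030),'lid disc bot',ring(.4345,-.327,.125,.033),'top',ring(.4345,-.327,.133,.033))
print('spoon end',f([.4355+.035,-.3255,.101]), 'px/mm', (f([.4345,-.327,.13])-f([.4335,-.327,.13])))
E
```

```text
pot rim (array([244., 283.]), array([350., 333.])) lid disc bot (array([243., 203.]), array([362., 255.])) top (array([243., 190.]), array([363., 241.]))
spoon end [236.62099123 263.58857388] px/mm [-1.7999226  -0.14069359]
```

Call:
move_arm([
  {"translation":[-0.18,0,0.6],"rot":[0,0,0],"hand":0.9},
  {"translation":[-0.18,0,1.4],"rot":[0,0,0],"hand":0.9},
  {"translation":[-0.18,0,2.2],"rot":[0,0,0],"hand":0.9},
  {"translation":[-0.18,0,2.9],"rot":[0,0,0],"hand":0.9},
  {"translation":[-0.18,0,3.4],"rot":[0,0,0],"hand":0.9},
  {"translation":[-0.18,0,3.7],"rot":[0,0,0],"hand":0.9},
  {"translation":[-0.18,0,3.8],"rot":[0,0,0],"hand":0.9},
  {"translation":[-0.18,0,3.8],"rot":[0,0,0],"hand":0.9},
])

```text
t: 13.38
eef_pos: [0.4372, -0.3268, 0.1128]
ee_rot: [3.141, -0.001, -3.098]
force: [-0.5, -0.1, -0.8]
width: 0.0204
gripper_force: 12.0
```

```bash
python3 - <<'E'
from h import *
a,d=arm.grab_frame('side'); s=arm.get_state(); print(s['t'],s['eef_pos'],s['ee_rot'],s['force'],s['width'])
c=s['eef_pos']
u,v=proj('side',c-[0,0,.04]).astype(int); cv2.imwrite('pics/lid_near.png',cv2.resize(a[v-35:v+35,u-40:u+40],None,fx=8,fy=8,interpolation=cv2.INTER_CUBIC)[:,:,::-1])
f=lambda P:(proj('side',P)-[u-40,v-35])*8
t=np.linspace(0,2*np.pi,73)
def ring(x,y,z,r): 
    q=np.array([f([x+r*np.cos(a),y+r*np.sin(a),z]) for a in t]); return q.min(0).round(),q.max(0).round()
print('pot',ring(.4355,-.327,.076,.030),'lid',ring(.4355,-.327,c[2]-.021,.033))
E
```

```text
13.4333 [ 0.43737869 -0.32685668  0.11309441] [-3.14150540e+00 -3.60853855e-05 -3.09808905e+00] [0.01440057 0.23717764 0.12881248] 0.02053369450632096
pot (array([246., 237.]), array([415., 316.])) lid (array([239., 193.]), array([427., 279.]))
```

View pics/lid_near.png

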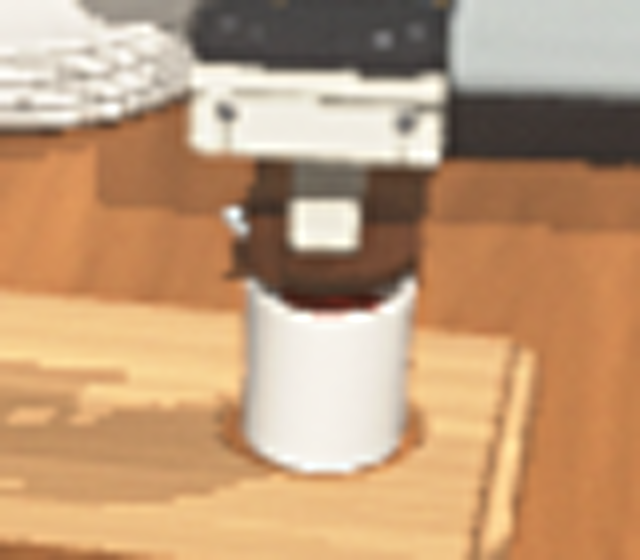

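Lid (238–423) is centred over the pot (245–415), with the spoon end emerging at (235,220). Lowering slowly.

Call:
move_arm([
  {"translation":[0.08,0,0.1],"rot":[0,0,0],"hand":0.9},
  {"translation":[0.08,0,0.25],"rot":[0,0,0],"hand":0.9},
  {"translation":[0.08,0,0.4],"rot":[0,0,0],"hand":0.9},
  {"translation":[0.08,0,0.55],"rot":[0,0,0],"hand":0.9},
  {"translation":[0.08,0,0.7],"rot":[0,0,0],"hand":0.9},
  {"translation":[0.08,0,0.8],"rot":[0,0,0],"hand":0.9},
  {"translation":[0.08,0,0.9],"rot":[0,0,0],"hand":0.9},
  {"translation":[0.08,0,0.9],"rot":[0,0,0],"hand":0.9},
])

```text
t: 14.1
eef_pos: [0.4363, -0.3268, 0.1038]
ee_rot: [3.141, -0.0, -3.098]
force: [0.8, -0.4, 0.5]
width: 0.0201
gripper_force: 12.0
```

Call:
move_arm([
  {"translation":[0,0,0.07],"rot":[0,0,0],"hand":0.9},
  {"translation":[0,0,0.14],"rot":[0,0,0],"hand":0.9},
  {"translation":[0,0,0.2],"rot":[0,0,0],"hand":0.9},
  {"translation":[0,0,0.24],"rot":[0,0,0],"hand":0.9},
  {"translation":[0,0,0.24],"rot":[0,0,0],"hand":0.9},
])

```text
t: 14.52
eef_pos: [0.4364, -0.3268, 0.1016]
ee_rot: [3.142, -0.0, -3.098]
force: [-0.5, 0.1, -0.1]
width: 0.0208
gripper_force: 12.0
```

Call:
move_arm([
  {"translation":[0,0,0.05],"rot":[0,0,0],"hand":0.9},
  {"translation":[0,0,0.1],"rot":[0,0,0],"hand":0.9},
  {"translation":[0,0,0.1],"rot":[0,0,0],"hand":0.9},
])

```text
t: 14.77
eef_pos: [0.4366, -0.3269, 0.1012]
ee_rot: [-3.141, 0.0, -3.098]
force: [-0.6, 2.5, 4.3]
width: 0.0205
gripper_force: 12.0
```

Call:
move_arm([
  {"translation":[0,0,0],"rot":[0,0,0],"hand":0.75},
  {"translation":[0,0,0],"rot":[0,0,0],"hand":0.6},
  {"translation":[0,0,0],"rot":[0,0,0],"hand":0.4},
  {"translation":[0,0,-0.3],"rot":[0,0,0],"hand":0.2},
  {"translation":[0,0,-1.5],"rot":[0,0,0],"hand":0.1},
  {"translation":[0,0,-4],"rot":[0,0,0],"hand":0},
  {"translation":[0,0,-8],"rot":[0,0,0],"hand":0},
  {"translation":[0,0,-11],"rot":[0,0,0],"hand":0},
])

```text
t: 15.43
eef_pos: [0.4365, -0.3271, 0.2129]
ee_rot: [-3.141, -0.0, -3.098]
force: [1.2, -1.6, 1.2]
width: 0.0631
gripper_force: 0.0
```

Call:
move_arm([
  {"translation":[-0.1,2,-1],"rot":[0,0,-4],"hand":0},
  {"translation":[-0.3,6,-1],"rot":[0,0,-10],"hand":0},
  {"translation":[-0.5,10,-1],"rot":[0,0,-16.5],"hand":0},
  {"translation":[-0.6,14,-1],"rot":[0,0,-23],"hand":0},
  {"translation":[-0.8,18,-1],"rot":[0,0,-30],"hand":0},
  {"translation":[-1,22.3,-1],"rot":[0,0,-37],"hand":0},
  {"translation":[-1.2,26.6,-1],"rot":[0,0,-43.5],"hand":0},
  {"translation":[-1.4,31,-1],"rot":[0,0,-50],"hand":0},
])

```text
t: 16.1
eef_pos: [0.4365, -0.0199, 0.2212]
ee_rot: [-3.141, 0.001, -2.22]
force: [1.7, -0.6, 0.1]
width: 0.0874
gripper_force: 0.0
```

Call:
move_arm([
  {"translation":[-3,2.3,0],"rot":[0,0,-6.5],"hand":0},
  {"translation":[-5.8,4.5,0],"rot":[0,0,-13],"hand":0},
  {"translation":[-8.4,6.5,0],"rot":[0,0,-20],"hand":0},
  {"translation":[-10.5,8.1,0],"rot":[0,0,-27],"hand":0},
  {"translation":[-11.4,8.8,1],"rot":[0,0,-33],"hand":0},
  {"translation":[-11.4,8.8,3],"rot":[0,0,-37.5],"hand":0},
  {"translation":[-11.4,8.8,6],"rot":[0,0,-37.5],"hand":0},
  {"translation":[-11.4,8.8,8],"rot":[0,0,-37.5],"hand":0},
])

```text
t: 16.77
eef_pos: [0.4359, 0.1225, 0.1392]
ee_rot: [3.141, 0.0, -1.57]
force: [1.2, -0.0, -0.5]
width: 0.0876
gripper_force: 0.0
```

```bash
python3 - <<'E'
from h import *
for n in('side','top'):
    a,d=arm.grab_frame(n); P=cloud(n,d).reshape(-1,3)
    q=P[np.hypot(P[:,0]-.436,P[:,1]+.327)<.05]
    L=q[(q[:,2]>.079)&(q[:,2]<.09)]; K=q[(q[:,2]>.104)]; print(n,'disc',len(L),np.percentile(L[:,2],[5,50,95]),cv2.minEnclosingCircle(L[:,:2].astype(np.float32)),'knob',len(K),K.mean(0))
    A=np.c_[L[:,:2]-L[:,:2].mean(0),np.ones(len(L))]; m=(L[:,2]>.081)&(L[:,2]<.087); print('slope',np.linalg.lstsq(A[m],L[m][:,2],rcond=None)[0])
    u,v=proj(n,[.436,-.327,.08]).astype(int); cv2.imwrite(f'pics/lid_on_{n}.png',cv2.resize(a[v-30:v+30,u-30:u+30],(390,390),interpolation=cv2.INTER_CUBIC)[:,:,::-1])
cv2.imwrite('pics/lid_on.png',np.hstack([cv2.imread(f'pics/lid_on_{n}.png') for n in('side','top')]))
s=arm.get_state(); print(s['t'],s['eef_pos'],s['ee_rot'],s['q'],s['width'])
E
```

```text
side disc 129 [0.08067297 0.08392886 0.08640161] ((0.43317556381225586, -0.32368138432502747), 0.03142337128520012) knob 16 [ 0.43326078 -0.32544142  0.10771687]
slope [ 0.00072358 -0.01918306  0.08380647]
top disc 794 [0.08139061 0.08428994 0.08692953] ((0.43571123480796814, -0.32514360547065735), 0.033682093024253845) knob 109 [ 0.43589869 -0.32525251  0.10807929]
slope [-0.00536374  0.00281235  0.08421309]
16.8667 [0.43467713 0.12115495 0.13802904] [ 3.13664768 -0.00335331 -1.57130846] [ 0.71022695  0.08965262 -0.60228166 -0.00088486 -0.8847976  -0.71018484] 0.08780319946575889
```

View pics/lid_on.png

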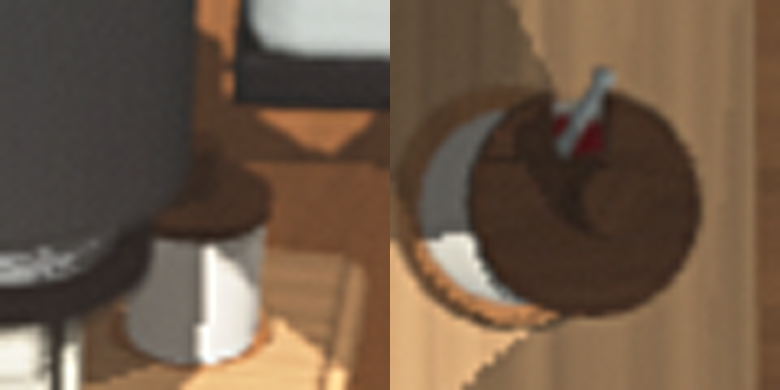

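Lid sits flat (disc top z = 0.084, slope about 0) with the spoon standing through the notch at (590,110). Next the round roll.

Call:
move_arm([
  {"translation":[0,0,2],"rot":[0,0,0],"hand":0},
  {"translation":[0,0,4],"rot":[0,0,0],"hand":0},
  {"translation":[0,0,5],"rot":[0,0,0],"hand":0},
  {"translation":[0,0,5],"rot":[0,0,0],"hand":0},
  {"translation":[0,0,5],"rot":[0,0,0],"hand":0},
])

```text
t: 17.28
eef_pos: [0.4372, 0.1225, 0.0917]
ee_rot: [-3.141, -0.0, -1.571]
force: [-0.8, 0.0, 0.1]
width: 0.0876
gripper_force: 0.0
```

Call:
move_arm([
  {"translation":[-0.55,0,1],"rot":[0,0,0],"hand":0},
  {"translation":[-0.55,0,2.5],"rot":[0,0,0],"hand":0},
  {"translation":[-0.55,0,4.2],"rot":[0,0,0],"hand":0},
  {"translation":[-0.55,0,5.6],"rot":[0,0,0],"hand":0},
  {"translation":[-0.55,0,6.6],"rot":[0,0,0],"hand":0},
  {"translation":[-0.55,0,7.1],"rot":[0,0,0],"hand":0},
  {"translation":[-0.55,0,7.2],"rot":[0,0,0],"hand":0.1},
  {"translation":[-0.55,0,7.2],"rot":[0,0,0],"hand":0.2},
])

```text
t: 17.95
eef_pos: [0.4373, 0.1283, 0.0195]
ee_rot: [-3.141, 0.001, -1.571]
force: [-0.4, -0.3, -0.6]
width: 0.0794
gripper_force: 0.0
```

Call:
move_arm([
  {"translation":[0,0,0],"rot":[0,0,0],"hand":0.35},
  {"translation":[0,0,0],"rot":[0,0,0],"hand":0.5},
  {"translation":[0,0,0],"rot":[0,0,0],"hand":0.5},
  {"translation":[0,0,0],"rot":[0,0,0],"hand":0.5},
  {"translation":[0,0,0],"rot":[0,0,0],"hand":0.5},
  {"translation":[0,0,0],"rot":[0,0,0],"hand":0.5},
])

```text
t: 18.45
eef_pos: [0.4371, 0.1282, 0.0194]
ee_rot: [-3.141, 0.001, -1.571]
force: [-2.3, 0.3, 6.7]
width: 0.0612
gripper_force: 12.0
```

Call:
move_arm([
  {"translation":[0,0,-0.5],"rot":[0,0,0],"hand":0.5},
  {"translation":[0,0,-2],"rot":[0,0,0],"hand":0.5},
  {"translation":[0,0,-4.5],"rot":[0,0,0],"hand":0.5},
  {"translation":[0,0,-7.5],"rot":[0,0,0],"hand":0.5},
  {"translation":[0,0,-10.5],"rot":[0,0,0],"hand":0.5},
  {"translation":[0,0,-12.5],"rot":[0,0,3],"hand":0.5},
  {"translation":[0,0,-13],"rot":[0,0,7],"hand":0.5},
  {"translation":[0,0,-13],"rot":[0,0,12],"hand":0.5},
])

```text
t: 19.12
eef_pos: [0.4375, 0.1284, 0.1512]
ee_rot: [-3.139, 0.003, -1.783]
force: [0.3, -0.9, -0.4]
width: 0.0609
gripper_force: 12.0
```

Call:
move_arm([
  {"translation":[2,-1,0],"rot":[0,0,5],"hand":0.5},
  {"translation":[5.4,-2.8,0],"rot":[0,0,11],"hand":0.5},
  {"translation":[9,-4.7,0],"rot":[0,0,17],"hand":0.5},
  {"translation":[12.6,-6.6,0],"rot":[0,0,24],"hand":0.5},
  {"translation":[16.2,-8.5,0],"rot":[0,0,31],"hand":0.5},
  {"translation":[19.8,-10.4,0],"rot":[0,0,37],"hand":0.5},
  {"translation":[23.4,-12.3,0],"rot":[0,0,43],"hand":0.5},
  {"translation":[26.6,-14,0],"rot":[0,0,48],"hand":0.5},
])

```text
t: 19.78
eef_pos: [0.5182, -0.1639, 0.1489]
ee_rot: [3.142, -0.0, -2.624]
force: [1.6, 0.7, -1.0]
width: 0.0611
gripper_force: 12.0
```

Call:
move_arm([
  {"translation":[0,0,0],"rot":[0,0,6],"hand":0.5},
  {"translation":[0,0,0],"rot":[0,0,13],"hand":0.5},
  {"translation":[0,0,0],"rot":[0,0,20],"hand":0.5},
  {"translation":[0,0,0],"rot":[0,0,26],"hand":0.5},
  {"translation":[0,0,0],"rot":[0,0,30],"hand":0.5},
  {"translation":[0,0,0],"rot":[0,0,30],"hand":0.5},
  {"translation":[0,0,0],"rot":[0,0,30],"hand":0.5},
])

```text
t: 20.37
eef_pos: [0.5179, -0.1615, 0.1488]
ee_rot: [3.142, -0.0, -3.14]
force: [0.2, 0.6, -0.6]
width: 0.061
gripper_force: 12.0
```

Call:
move_arm([
  {"translation":[-0.6,-2,0],"rot":[0,0,0],"hand":0.5},
  {"translation":[-1.5,-5,0],"rot":[0,0,0],"hand":0.5},
  {"translation":[-2.6,-8.8,0],"rot":[0,0,0],"hand":0.5},
  {"translation":[-3.7,-12.6,0],"rot":[0,0,0],"hand":0.5},
  {"translation":[-4.5,-15.3,1],"rot":[0,0,0],"hand":0.5},
  {"translation":[-4.9,-16.6,2.5],"rot":[0,0,0],"hand":0.5},
  {"translation":[-4.9,-16.6,4.5],"rot":[0,0,0],"hand":0.5},
  {"translation":[-4.9,-16.6,5.5],"rot":[0,0,0],"hand":0.5},
])

```text
t: 21.03
eef_pos: [0.5658, -0.3281, 0.0909]
ee_rot: [3.14, -0.003, 3.142]
force: [0.1, 0.5, -1.4]
width: 0.061
gripper_force: 12.0
```

Call:
move_arm([
  {"translation":[0,0,1],"rot":[0,0,0],"hand":0.5},
  {"translation":[0,0,2.2],"rot":[0,0,0],"hand":0.5},
  {"translation":[0,0,3.4],"rot":[0,0,0],"hand":0.5},
  {"translation":[0,0,4.5],"rot":[0,0,0],"hand":0.5},
  {"translation":[0,0,5.1],"rot":[0,0,0],"hand":0.5},
  {"translation":[0,0,5.3],"rot":[0,0,0],"hand":0.5},
  {"translation":[0,0,5.3],"rot":[0,0,0],"hand":0.5},
])

```text
t: 21.62
eef_pos: [0.5671, -0.3273, 0.0402]
ee_rot: [3.141, -0.001, -3.141]
force: [-0.9, 0.2, 0.0]
width: 0.061
gripper_force: 12.0
```

Call:
move_arm([
  {"translation":[0,0,0.07],"rot":[0,0,0],"hand":0.5},
  {"translation":[0,0,0.14],"rot":[0,0,0],"hand":0.5},
  {"translation":[0,0,0.21],"rot":[0,0,0],"hand":0.5},
  {"translation":[0,0,0.27],"rot":[0,0,0],"hand":0.5},
  {"translation":[0,0,0.3],"rot":[0,0,0],"hand":0.5},
  {"translation":[0,0,0.3],"rot":[0,0,0],"hand":0.5},
])

```text
t: 22.12
eef_pos: [0.5671, -0.3275, 0.0378]
ee_rot: [-3.142, 0.0, 3.141]
force: [-0.4, -0.1, -0.6]
width: 0.0612
gripper_force: 12.0
```

Call:
move_arm([
  {"translation":[0,0,0.05],"rot":[0,0,0],"hand":0.5},
  {"translation":[0,0,0.08],"rot":[0,0,0],"hand":0.5},
  {"translation":[0,0,0.08],"rot":[0,0,0],"hand":0.5},
])

```text
t: 22.37
eef_pos: [0.5672, -0.3276, 0.0374]
ee_rot: [-3.141, 0.0, 3.142]
force: [-2.2, 0.8, 3.7]
width: 0.0614
gripper_force: 12.0
```

Call:
move_arm([
  {"translation":[0,0,0],"rot":[0,0,0],"hand":0.35},
  {"translation":[0,0,0],"rot":[0,0,0],"hand":0.2},
  {"translation":[0,0,0],"rot":[0,0,0],"hand":0.1},
  {"translation":[0,0,-0.5],"rot":[0,0,0],"hand":0},
  {"translation":[0,0,-2.5],"rot":[0,0,0],"hand":0},
  {"translation":[0,0,-6],"rot":[0,0,0],"hand":0},
  {"translation":[0,0,-10],"rot":[0,0,0],"hand":0},
  {"translation":[0,0,-14],"rot":[0,0,0],"hand":0},
])

```text
t: 23.03
eef_pos: [0.5666, -0.3274, 0.1781]
ee_rot: [3.141, -0.002, 3.141]
force: [0.8, -0.1, 0.2]
width: 0.0875
gripper_force: 0.0
```

Call:
move_arm([
  {"translation":[-0.5,2,-1],"rot":[0,0,0],"hand":0},
  {"translation":[-1.6,5.6,-1],"rot":[0,0,0],"hand":0},
  {"translation":[-2.7,9.4,-1],"rot":[0,0,0],"hand":0},
  {"translation":[-3.7,13.2,-1],"rot":[0,0,0],"hand":0},
  {"translation":[-4.8,17,-1],"rot":[0,0,0],"hand":0},
  {"translation":[-5.9,20.8,-1],"rot":[0,0,0],"hand":0},
  {"translation":[-7,24.6,-1],"rot":[0,0,0],"hand":0},
  {"translation":[-8,28.4,-1],"rot":[0,0,0],"hand":0},
])

```text
t: 23.7
eef_pos: [0.6476, -0.0416, 0.1873]
ee_rot: [3.142, 0.001, 3.141]
force: [0.5, 0.2, 0.1]
width: 0.0876
gripper_force: 0.0
```

Call:
move_arm([
  {"translation":[-1,3.6,0],"rot":[0,0,0],"hand":0},
  {"translation":[-2,7.2,0],"rot":[0,0,0],"hand":0},
  {"translation":[-2.8,9.9,1],"rot":[0,0,0],"hand":0},
  {"translation":[-3,10.9,3],"rot":[0,0,0],"hand":0},
  {"translation":[-3,10.9,6],"rot":[0,0,0],"hand":0},
  {"translation":[-3,10.9,8],"rot":[0,0,0],"hand":0},
  {"translation":[-3,10.9,8],"rot":[0,0,0],"hand":0},
  {"translation":[-3,10.9,8],"rot":[0,0,0],"hand":0},
])

```text
t: 24.37
eef_pos: [0.6768, 0.0652, 0.1062]
ee_rot: [-3.14, -0.002, -3.142]
force: [0.3, 0.8, 0.6]
width: 0.0874
gripper_force: 0.0
```

Call:
move_arm([
  {"translation":[0,0,1.5],"rot":[0,0,0],"hand":0},
  {"translation":[0,0,3.2],"rot":[0,0,0],"hand":0},
  {"translation":[0,0,5],"rot":[0,0,0],"hand":0},
  {"translation":[0,0,6.6],"rot":[0,0,0],"hand":0},
  {"translation":[0,0,7.6],"rot":[0,0,0],"hand":0},
  {"translation":[0,0,8.05],"rot":[0,0,0],"hand":0},
  {"translation":[0,0,8.1],"rot":[0,0,0],"hand":0.1},
  {"translation":[0,0,8.1],"rot":[0,0,0],"hand":0.2},
])

```text
t: 25.03
eef_pos: [0.6781, 0.0655, 0.027]
ee_rot: [3.141, 0.001, 3.141]
force: [-0.1, 0.9, 0.5]
width: 0.0792
gripper_force: 0.0
```

Call:
move_arm([
  {"translation":[0,0,0],"rot":[0,0,0],"hand":0.35},
  {"translation":[0,0,0],"rot":[0,0,0],"hand":0.5},
  {"translation":[0,0,0],"rot":[0,0,0],"hand":0.5},
  {"translation":[0,0,0],"rot":[0,0,0],"hand":0.5},
  {"translation":[0,0,0],"rot":[0,0,0],"hand":0.5},
  {"translation":[0,0,0],"rot":[0,0,0],"hand":0.5},
  {"translation":[0,0,0],"rot":[0,0,0],"hand":0.5},
], squeeze=18)

```text
t: 25.62
eef_pos: [0.6777, 0.0655, 0.0268]
ee_rot: [3.142, 0.001, 3.142]
force: [-0.8, -0.8, 5.9]
width: 0.0574
gripper_force: 18.0
```

Call:
move_arm([
  {"translation":[0,0,-0.4],"rot":[0,0,0],"hand":0.5},
  {"translation":[0,0,-1.5],"rot":[0,0,0],"hand":0.5},
  {"translation":[0,0,-3.5],"rot":[0,0,0],"hand":0.5},
  {"translation":[0,0,-6],"rot":[0,0,0],"hand":0.5},
  {"translation":[0.5,1,-8],"rot":[0,0,0],"hand":0.5},
  {"translation":[1.5,3.3,-9],"rot":[0,0,0],"hand":0.5},
  {"translation":[2.9,6.4,-9],"rot":[0,0,0],"hand":0.5},
  {"translation":[4.4,9.7,-9],"rot":[0,0,0],"hand":0.5},
])

```text
t: 26.28
eef_pos: [0.6333, 0.1629, 0.1174]
ee_rot: [3.14, 0.002, 3.139]
force: [0.0, 2.2, -3.3]
width: 0.0573
gripper_force: 18.0
```

Call:
move_arm([
  {"translation":[1.5,3.3,0],"rot":[0,0,0],"hand":0.5},
  {"translation":[3,6.6,0],"rot":[0,0,0],"hand":0.5},
  {"translation":[4.5,9.9,0],"rot":[0,0,0],"hand":0.5},
  {"translation":[5.9,12.9,0],"rot":[0,0,0],"hand":0.5},
  {"translation":[6.9,15.1,0],"rot":[0,0,0],"hand":0.5},
  {"translation":[7.4,16.25,0.5],"rot":[0,0,0],"hand":0.5},
  {"translation":[7.4,16.25,2],"rot":[0,0,0],"hand":0.5},
  {"translation":[7.4,16.25,3.5],"rot":[0,0,0],"hand":0.5},
])

```text
t: 26.95
eef_pos: [0.5591, 0.3263, 0.0813]
ee_rot: [3.14, 0.001, -3.14]
force: [-0.8, -0.3, -3.6]
width: 0.0572
gripper_force: 18.0
```

Call:
move_arm([
  {"translation":[0,0,1],"rot":[0,0,0],"hand":0.5},
  {"translation":[0,0,2],"rot":[0,0,0],"hand":0.5},
  {"translation":[0,0,3],"rot":[0,0,0],"hand":0.5},
  {"translation":[0,0,3.6],"rot":[0,0,0],"hand":0.5},
  {"translation":[0,0,3.8],"rot":[0,0,0],"hand":0.5},
  {"translation":[0,0,3.8],"rot":[0,0,0],"hand":0.5},
  {"translation":[0,0,3.8],"rot":[0,0,0],"hand":0.5},
])

```text
t: 27.53
eef_pos: [0.5597, 0.3251, 0.0432]
ee_rot: [3.141, 0.0, 3.141]
force: [0.5, -0.2, -2.4]
width: 0.057
gripper_force: 18.0
```

Contact is expected at 0.0388.

Call:
move_arm([
  {"translation":[0,0,0.08],"rot":[0,0,0],"hand":0.5},
  {"translation":[0,0,0.16],"rot":[0,0,0],"hand":0.5},
  {"translation":[0,0,0.23],"rot":[0,0,0],"hand":0.5},
  {"translation":[0,0,0.3],"rot":[0,0,0],"hand":0.5},
  {"translation":[0,0,0.35],"rot":[0,0,0],"hand":0.5},
  {"translation":[0,0,0.39],"rot":[0,0,0],"hand":0.5},
  {"translation":[0,0,0.39],"rot":[0,0,0],"hand":0.5},
])

```text
t: 28.12
eef_pos: [0.5593, 0.325, 0.0389]
ee_rot: [-3.141, -0.0, 3.141]
force: [0.0, -0.2, -2.4]
width: 0.0572
gripper_force: 18.0
```

Call:
move_arm([
  {"translation":[0,0,0.04],"rot":[0,0,0],"hand":0.5},
  {"translation":[0,0,0.08],"rot":[0,0,0],"hand":0.5},
  {"translation":[0,0,0.08],"rot":[0,0,0],"hand":0.5},
])

```text
t: 28.37
eef_pos: [0.5594, 0.3251, 0.0388]
ee_rot: [3.142, 0.0, -3.142]
force: [-2.7, -1.4, 4.3]
width: 0.0575
gripper_force: 18.0
```

Call:
move_arm([
  {"translation":[0,0,0],"rot":[0,0,0],"hand":0.35},
  {"translation":[0,0,0],"rot":[0,0,0],"hand":0.2},
  {"translation":[0,0,0],"rot":[0,0,0],"hand":0.1},
  {"translation":[0,0,-0.5],"rot":[0,0,0],"hand":0},
  {"translation":[0,0,-2.5],"rot":[0,0,0],"hand":0},
  {"translation":[0,0,-6],"rot":[0,0,0],"hand":0},
  {"translation":[0,0,-10],"rot":[0,0,0],"hand":0},
  {"translation":[0,0,-13],"rot":[0,0,0],"hand":0},
])

```text
t: 29.03
eef_pos: [0.56, 0.3253, 0.1713]
ee_rot: [3.141, 0.002, -3.142]
force: [-0.3, 0.8, -0.4]
width: 0.0876
gripper_force: 0.0
```

```bash
python3 - <<'E'
from h import *
a,d=arm.grab_frame('top'); cv2.imwrite('pics/top3.png',a[:,:,::-1]); P=cloud('top',d).reshape(-1,3)
q=P[(np.hypot(P[:,0]-.447,P[:,1]+.1235)<.08)&(P[:,2]>.013)]; print('LR',cv2.minAreaRect((q[:,:2]*1000).astype(np.float32)))
q=P[(np.hypot(P[:,0]-.567,P[:,1]+.3275)<.045)&(P[:,2]>.03)]; print('rr',cv2.minEnclosingCircle(q[:,:2].astype(np.float32)),q[:,2].max())
s=arm.get_state(); print(s['eef_pos'],s['ee_rot'])
E
```

```text
LR ((447.0826110839844, -123.26242065429688), (49.46938705444336, 115.58551025390625), 62.180599212646484)
rr ((0.563178539276123, -0.32509782910346985), 0.031124446541070938) 0.06679650786283464
[0.56253617 0.32697355 0.17801323] [ 3.13551746  0.00921321 -3.14049232]
```

View pics/top3.png

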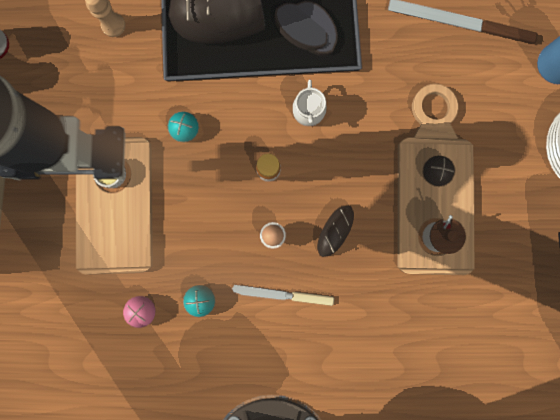

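The round roll sits on the handled board at (438,171) and the lidded pot in its well at (443,237). The ramekin is in the left well, partly hidden at (110,178). The long roll is untouched at (336,231).

Call:
move_arm([
  {"translation":[0.5,-2,-1],"rot":[0,0,0],"hand":0},
  {"translation":[1.4,-5.6,-1],"rot":[0,0,0],"hand":0},
  {"translation":[2.4,-9.6,-1],"rot":[0,0,0],"hand":0},
  {"translation":[3.4,-13.6,-1],"rot":[0,0,0],"hand":0},
  {"translation":[4.4,-17.6,-1],"rot":[0,0,0],"hand":0},
  {"translation":[5.4,-21.6,-1],"rot":[0,0,0],"hand":0},
  {"translation":[6.4,-25.6,-1],"rot":[0,0,0],"hand":0},
  {"translation":[7.4,-29.6,-1],"rot":[0,0,0],"hand":0},
])

```text
t: 29.75
eef_pos: [0.4846, 0.0274, 0.1786]
ee_rot: [3.141, 0.001, -3.141]
force: [0.4, 0.3, -0.6]
width: 0.0879
gripper_force: 0.0
```

Call:
move_arm([
  {"translation":[1,-3.9,0],"rot":[0,0,5],"hand":0},
  {"translation":[2,-7.8,0],"rot":[0,0,11],"hand":0},
  {"translation":[2.9,-11.6,0],"rot":[0,0,17],"hand":0},
  {"translation":[3.6,-14.3,0],"rot":[0,0,23],"hand":0},
  {"translation":[3.8,-15.2,0],"rot":[0,0,28],"hand":0},
  {"translation":[3.8,-15.2,2],"rot":[0,0,28],"hand":0},
  {"translation":[3.8,-15.2,5],"rot":[0,0,28],"hand":0},
  {"translation":[3.8,-15.2,7],"rot":[0,0,28],"hand":0},
])

```text
t: 30.42
eef_pos: [0.4469, -0.1234, 0.1071]
ee_rot: [3.141, 0.001, 2.651]
force: [0.2, 0.5, -1.8]
width: 0.0874
gripper_force: 0.0
```

Call:
move_arm([
  {"translation":[0,0,0],"rot":[0,0,0],"hand":0},
  {"translation":[0,0,0],"rot":[0,0,0],"hand":0},
  {"translation":[0,0,0],"rot":[0,0,0],"hand":0},
])

```text
t: 30.67
eef_pos: [0.4482, -0.1229, 0.1094]
ee_rot: [3.141, 0.001, 2.653]
force: [-0.6, 0.3, 1.1]
width: 0.0878
gripper_force: 0.0
```

Call:
move_arm([
  {"translation":[0.1,0,1.5],"rot":[0,0,0],"hand":0},
  {"translation":[0.1,0,3.2],"rot":[0,0,0],"hand":0},
  {"translation":[0.1,0,5],"rot":[0,0,0],"hand":0},
  {"translation":[0.1,0,6.8],"rot":[0,0,0],"hand":0},
  {"translation":[0.1,0,8.1],"rot":[0,0,0],"hand":0},
  {"translation":[0.1,0,8.6],"rot":[0,0,0],"hand":0},
  {"translation":[0.1,0,8.8],"rot":[0,0,0],"hand":0.1},
  {"translation":[0.1,0,8.8],"rot":[0,0,0],"hand":0.2},
])

```text
t: 31.33
eef_pos: [0.4472, -0.1224, 0.0209]
ee_rot: [3.141, 0.001, 2.653]
force: [-0.1, -0.2, -0.7]
width: 0.0794
gripper_force: 0.0
```

Call:
move_arm([
  {"translation":[0,0,0],"rot":[0,0,0],"hand":0.35},
  {"translation":[0,0,0],"rot":[0,0,0],"hand":0.5},
  {"translation":[0,0,0],"rot":[0,0,0],"hand":0.6},
  {"translation":[0,0,0],"rot":[0,0,0],"hand":0.6},
  {"translation":[0,0,0],"rot":[0,0,0],"hand":0.6},
  {"translation":[0,0,0],"rot":[0,0,0],"hand":0.6},
  {"translation":[0,0,0],"rot":[0,0,0],"hand":0.6},
  {"translation":[0,0,0],"rot":[0,0,0],"hand":0.6},
], squeeze=12)

```text
t: 32.0
eef_pos: [0.4466, -0.1224, 0.0206]
ee_rot: [3.141, 0.001, 2.653]
force: [-2.2, 0.4, 6.6]
width: 0.048
gripper_force: 12.0
```

Call:
move_arm([
  {"translation":[0,0,-0.5],"rot":[0,0,0],"hand":0.6},
  {"translation":[0,0,-2],"rot":[0,0,0],"hand":0.6},
  {"translation":[0,0,-4.5],"rot":[0,0,0],"hand":0.6},
  {"translation":[0,0,-7.5],"rot":[0,0,0],"hand":0.6},
  {"translation":[0,0,-10.5],"rot":[0,0,-4],"hand":0.6},
  {"translation":[0,0,-12.5],"rot":[0,0,-9],"hand":0.6},
  {"translation":[0,0,-13],"rot":[0,0,-15],"hand":0.6},
  {"translation":[0,0,-13],"rot":[0,0,-20],"hand":0.6},
])

```text
t: 32.67
eef_pos: [0.4473, -0.1224, 0.1526]
ee_rot: [3.141, 0.004, 3.007]
force: [0.0, 0.1, -1.2]
width: 0.048
gripper_force: 11.9
```

Call:
move_arm([
  {"translation":[0,0,0],"rot":[0,0,-6],"hand":0.6},
  {"translation":[0,0,0],"rot":[0,0,-12.5],"hand":0.6},
  {"translation":[0,0,0],"rot":[0,0,-19],"hand":0.6},
  {"translation":[0,0,0],"rot":[0,0,-26],"hand":0.6},
  {"translation":[0,0,0],"rot":[0,0,-33],"hand":0.6},
  {"translation":[0,0,0],"rot":[0,0,-40],"hand":0.6},
  {"translation":[0,0,0],"rot":[0,0,-46],"hand":0.6},
  {"translation":[0,0,0],"rot":[0,0,-52],"hand":0.6},
])

```text
t: 33.33
eef_pos: [0.446, -0.1225, 0.1502]
ee_rot: [3.141, -0.0, -2.369]
force: [-0.5, 0.2, -1.0]
width: 0.0478
gripper_force: 11.9
```

Call:
move_arm([
  {"translation":[0,0,0],"rot":[0,0,-7],"hand":0.6},
  {"translation":[0,0,0],"rot":[0,0,-14],"hand":0.6},
  {"translation":[0,0,0],"rot":[0,0,-21],"hand":0.6},
  {"translation":[0,0,0],"rot":[0,0,-28],"hand":0.6},
  {"translation":[0,0,0],"rot":[0,0,-35],"hand":0.6},
  {"translation":[0,0,0],"rot":[0,0,-42],"hand":0.6},
  {"translation":[0,0,0],"rot":[0,0,-48],"hand":0.6},
  {"translation":[0,0,0],"rot":[0,0,-48],"hand":0.6},
])

```text
t: 34.0
eef_pos: [0.446, -0.1225, 0.1502]
ee_rot: [3.141, 0.0, -1.532]
force: [0.2, 0.4, -0.4]
width: 0.0482
gripper_force: 11.9
```

Call:
move_arm([
  {"translation":[0,0,0],"rot":[0,0,0],"hand":0.6},
  {"translation":[0,0,0],"rot":[0,0,0],"hand":0.6},
  {"translation":[0,0,0],"rot":[0,0,0],"hand":0.6},
])

```text
t: 34.25
eef_pos: [0.4462, -0.1225, 0.1502]
ee_rot: [3.142, 0.0, -1.539]
force: [0.1, -0.8, -1.1]
width: 0.0484
gripper_force: 11.9
```

Call:
move_arm([
  {"translation":[-2,0,0],"rot":[0,0,0],"hand":0.6},
  {"translation":[-5,-0.1,0],"rot":[0,0,0],"hand":0.6},
  {"translation":[-9,-0.2,0],"rot":[0,0,0],"hand":0.6},
  {"translation":[-13,-0.2,0],"rot":[0,0,0],"hand":0.6},
  {"translation":[-17,-0.3,0],"rot":[0,0,0],"hand":0.6},
  {"translation":[-21,-0.3,0],"rot":[0,0,0],"hand":0.6},
  {"translation":[-25,-0.4,0],"rot":[0,0,0],"hand":0.6},
  {"translation":[-29,-0.5,0],"rot":[0,0,0],"hand":0.6},
])

```text
t: 34.92
eef_pos: [0.4407, 0.1695, 0.1505]
ee_rot: [-3.141, 0.0, -1.538]
force: [0.7, -0.1, -1.0]
width: 0.0482
gripper_force: 11.9
```

Call:
move_arm([
  {"translation":[-3.8,-0.1,0],"rot":[0,0,0],"hand":0.6},
  {"translation":[-7.6,-0.1,0],"rot":[0,0,0],"hand":0.6},
  {"translation":[-11,-0.2,0],"rot":[0,0,0],"hand":0.6},
  {"translation":[-13.8,-0.2,0],"rot":[0,0,0],"hand":0.6},
  {"translation":[-15.3,-0.2,1],"rot":[0,0,0],"hand":0.6},
  {"translation":[-15.3,-0.2,2.5],"rot":[0,0,0],"hand":0.6},
  {"translation":[-15.3,-0.2,4],"rot":[0,0,0],"hand":0.6},
  {"translation":[-15.3,-0.2,5],"rot":[0,0,0],"hand":0.6},
])

```text
t: 35.58
eef_pos: [0.4372, 0.3198, 0.0982]
ee_rot: [3.14, -0.002, -1.537]
force: [-0.5, -0.1, -1.1]
width: 0.0481
gripper_force: 11.9
```

Call:
move_arm([
  {"translation":[0,0,0],"rot":[0,0,0],"hand":0.6},
  {"translation":[0,0,0],"rot":[0,0,0],"hand":0.6},
  {"translation":[0,0,0],"rot":[0,0,0],"hand":0.6},
])

```text
t: 35.83
eef_pos: [0.4384, 0.3204, 0.1008]
ee_rot: [-3.141, 0.0, -1.537]
force: [-0.3, 0.4, 0.0]
width: 0.0479
gripper_force: 11.9
```

Good position. Lowering from 0.1005 to about 0.041, then slowly.

Call:
move_arm([
  {"translation":[0,0,1],"rot":[0,0,0],"hand":0.6},
  {"translation":[0,0,2.4],"rot":[0,0,0],"hand":0.6},
  {"translation":[0,0,3.8],"rot":[0,0,0],"hand":0.6},
  {"translation":[0,0,4.9],"rot":[0,0,0],"hand":0.6},
  {"translation":[0,0,5.6],"rot":[0,0,0],"hand":0.6},
  {"translation":[0,0,5.85],"rot":[0,0,0],"hand":0.6},
  {"translation":[0,0,5.9],"rot":[0,0,0],"hand":0.6},
  {"translation":[0,0,5.9],"rot":[0,0,0],"hand":0.6},
])

```text
t: 36.5
eef_pos: [0.4382, 0.3207, 0.0415]
ee_rot: [-3.141, 0.0, -1.536]
force: [0.8, 0.8, -0.8]
width: 0.0483
gripper_force: 11.9
```

Call:
move_arm([
  {"translation":[0,0,0.05],"rot":[0,0,0],"hand":0.6},
  {"translation":[0,0,0.1],"rot":[0,0,0],"hand":0.6},
  {"translation":[0,0,0.15],"rot":[0,0,0],"hand":0.6},
  {"translation":[0,0,0.2],"rot":[0,0,0],"hand":0.6},
  {"translation":[0,0,0.24],"rot":[0,0,0],"hand":0.6},
  {"translation":[0,0,0.24],"rot":[0,0,0],"hand":0.6},
])

```text
t: 37.0
eef_pos: [0.4379, 0.3205, 0.0388]
ee_rot: [-3.142, 0.0, -1.536]
force: [-0.6, 0.9, -1.0]
width: 0.0483
gripper_force: 11.9
```

Call:
move_arm([
  {"translation":[0,0,0.05],"rot":[0,0,0],"hand":0.6},
  {"translation":[0,0,0.08],"rot":[0,0,0],"hand":0.6},
  {"translation":[0,0,0.08],"rot":[0,0,0],"hand":0.6},
])

```text
t: 37.25
eef_pos: [0.438, 0.3206, 0.0386]
ee_rot: [-3.141, 0.0, -1.536]
force: [-2.3, -0.9, 6.9]
width: 0.0482
gripper_force: 12.0
```

Call:
move_arm([
  {"translation":[0,0,0],"rot":[0,0,0],"hand":0.45},
  {"translation":[0,0,0],"rot":[0,0,0],"hand":0.3},
  {"translation":[0,0,0],"rot":[0,0,0],"hand":0.2},
  {"translation":[0,0,-0.5],"rot":[0,0,0],"hand":0.15},
  {"translation":[0,0,-2.5],"rot":[0,0,0],"hand":0.1},
  {"translation":[0,0,-6],"rot":[0,0,0],"hand":0.1},
  {"translation":[0,0,-10],"rot":[0,0,0],"hand":0.1},
  {"translation":[0,0,-14],"rot":[0,0,0],"hand":0.1},
])

```text
t: 37.92
eef_pos: [0.4376, 0.3199, 0.1795]
ee_rot: [3.141, -0.001, -1.536]
force: [1.4, 1.1, 0.2]
width: 0.0786
gripper_force: 0.0
```

Call:
move_arm([
  {"translation":[2,0,-2],"rot":[0,0,0],"hand":0.1},
  {"translation":[6,0,-2],"rot":[0,0,0],"hand":0.1},
  {"translation":[10,0,-2],"rot":[0,0,0],"hand":0.1},
  {"translation":[14,0,-2],"rot":[0,0,0],"hand":0.1},
  {"translation":[18,0,-2],"rot":[0,0,0],"hand":0.1},
  {"translation":[22,0,-2],"rot":[0,0,0],"hand":0.1},
  {"translation":[26,0,-2],"rot":[0,0,0],"hand":0.1},
  {"translation":[28,0,-2],"rot":[0,0,0],"hand":0.1},
])

```text
t: 38.58
eef_pos: [0.4467, 0.0375, 0.1984]
ee_rot: [-3.142, 0.0, -1.537]
force: [0.4, 0.6, -0.1]
width: 0.0787
gripper_force: 0.0
```

```bash
python3 - <<'E'
from h import *
for n in('side','top'):
    a,d=arm.grab_frame(n); cv2.imwrite(f'pics/fin_{n}.png',a[:,:,::-1]); P=cloud(n,d).reshape(-1,3)
    def near(c,r,lo,hi=.13): return P[(np.hypot(P[:,0]-c[0],P[:,1]-c[1])<r)&(P[:,2]>lo)&(P[:,2]<hi)]
    q=near((.438,.32),.075,.031); print(n,'LR',cv2.minAreaRect((q[:,:2]*1000).astype(np.float32)),q[:,2].max())
    q=near((.5595,.325),.04,.044); print('ram',len(q),cv2.minEnclosingCircle(q[:,:2].astype(np.float32)),np.percentile(q[:,2],[50,98]))
    q=near((.436,-.327),.04,.079,.09); print('lid',len(q),np.median(q[:,2]))
    q=near((.567,-.327),.045,.03); print('rr',cv2.minEnclosingCircle(q[:,:2].astype(np.float32)) if len(q) else 0)
s=arm.get_state(); print(s['t'],s['eef_pos'])
E
```

```text
side LR ((437.2740173339844, 324.7854309082031), (48.318695068359375, 111.48863220214844), 1.6321662664413452) 0.06330554555541046
ram 266 ((0.5594507455825806, 0.3256237804889679), 0.029281677678227425) [0.0471132  0.04967888]
lid 33 0.08350504480279275
rr ((0.5617417097091675, -0.3204078674316406), 0.027038700878620148)
top LR ((449.5007629394531, 359.4685974121094), (11.183721542358398, 51.26193618774414), 25.89849853515625) 0.05665814130699087
ram 247 ((0.5572928190231323, 0.32608944177627563), 0.02917260304093361) [0.04691388 0.05128241]
lid 800 0.0842763604216058
rr ((0.5627396106719971, -0.32471221685409546), 0.03125826269388199)
38.6833 [0.44716967 0.03792995 0.19833973]
```

View pics/fin_top.png

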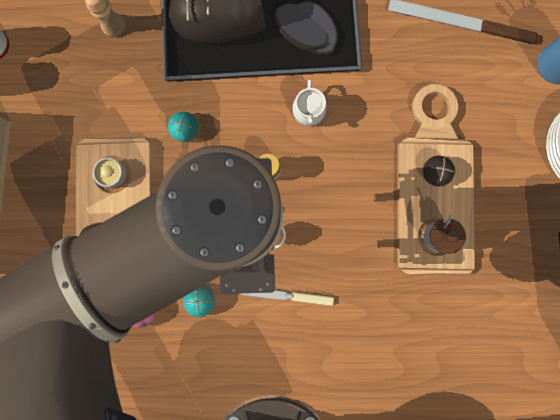

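View pics/fin_side.png

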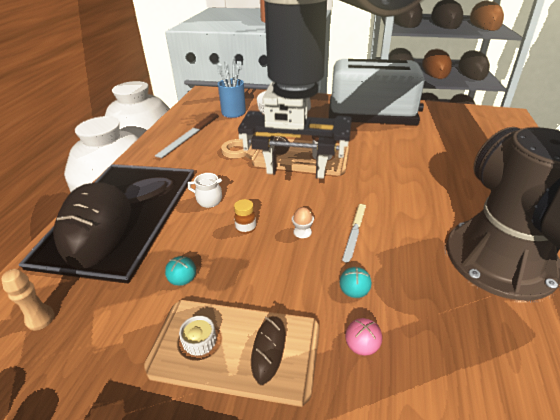

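The side view shows the ramekin in the plain board's well at (198,337), with the long roll straight across the flat at (268,349). The top view shows the lidded pot at (443,237) and the round roll at (438,171). The jug, honey jar and egg cup have not been moved, and the gripper is clear of everything.

```bash
python3 -c "
from station import arm; print(arm.job_done())"
```

```text
the job is handed in; nothing more can be done
None
```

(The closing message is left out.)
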